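# Refit the dust filter of the intercom base unit

## Task

Fit the dust-filter cassette into the open cradle on top of the grey intercom base unit: with its other end tilted up, hook the tongue under the bay's fixed retaining lip, then swing the raised end down and press it until the spring latch snaps over it and the cassette lies flat and fully home. Go gently, never ramming or forcing anything against the unit, then let go, and leave everything else on the desk where it is.

Things in the scene. Friction and masses are not known exactly. Their poses are not given: they have to be found in the camera images.
- filter: Dust-filter cassette, loose, 200 g or so: a flat plastic frame 120 (its x) x 80 (y) x 12 mm thick with pale pleats. Origin: centre of the frame's underside, z up. A tongue 40 mm wide (y) and 4 mm thick, level with the underside, sticks out 12 mm from the -x end. A grip rib stands on top over the origin: 34 mm along x, 14 mm thick in y, its top 44 mm above the underside; it may be pinched across y. The top of the plain +x end border (the last 30 mm) is where to press.
- tongue_tip (a point): On the cassette: middle of the tongue's end, on its underside; 72 mm to -x of the cassette's origin. Axes as the cassette's.
- far_edge (a point): On the cassette: middle of the top edge of its +x (latch) end; 60 mm to +x of the origin and 12 mm above the underside. Axes as the cassette's.
- unit: Grey intercom base unit, fixed to the desk, housing 240 (x) x 200 (y) x 44 mm high; origin: centre of its underside, z up. On it is clamped a rigid filter cradle, 172 x 136 mm, square to the unit and centred in y: a bay 12 mm deep, 84 mm wide, open above. Seated, the cassette's axes lie along the unit's, its origin within 1.5 mm of the bay's centre, its top level with the rim.
- bay_nominal (a point): On the unit: NOMINAL centre of the bay's floor (x 0, y 0, z 55 mm of the unit). The cradle is clamped differently each time and the readings do not show it: the true bay (lip, latch and floor together) is displaced by up to 6 mm either way along the unit's x and 5 mm up or down. Find floor and lip by touch. Axes as the unit's.
- lip_nominal (a point): On the unit: NOMINAL middle of the lower edge of the fixed steel lip at the bay's -x end, 62 mm from the bay's centre, 7 mm above its floor. The lip is 5 mm thick, as wide as the bay; the slot below it, 7 mm high, ends at a back wall 11 mm further to -x. With its +x end raised by up to 0.28 rad the cassette's tongue still enters to a stop. Displaced like bay_nominal.
- latch_nominal (a point): On the unit: NOMINAL tip of the latch's nose, 26 mm wide, over the bay's +x end, 55.5 mm from its centre and 14 mm above its floor (2 mm above the rim); the bay's end wall is at 61.5 mm. The nose's face slopes 30 degrees from upright up to 27 mm above the floor, so that the cassette's end pushes it aside from above. Displaced like bay_nominal.
- latch (a joint): Slide of the spring latch, m: 0 closed (over the bay), up to 0.009 pushed back along the unit's +x. Spring: 6 N at 0, rising 1 N per mm; pressing the cassette's end border down past it takes up to 7 to 14 N (more if pressed nearer the rib), easing as it goes, then it snaps back to 0. Nothing here needs over 20 N; cradle and latch must not be pushed much harder (30 N and more is forcing it).
- mouse_far: Black computer mouse 104 x 60 x 34 mm, bystander; origin under its centre.
- mouse_near: Another such mouse, bystander.
- smartphone: Black smartphone 150 x 72 x 9 mm lying flat, bystander; origin under its centre.
- remote: Black remote control 160 x 42 x 18 mm, bystander; origin under its centre.
- mug: White mug, 80 mm across, 90 mm high, bystander; origin under its centre.
- tape_roll: Small roll of yellow marking tape, 50 mm across, 20 mm high, lying flat, bystander; origin under its centre.
- handset: Black telephone handset, 205 x 48 x 38 mm, lying, bystander; origin under its centre.
Not all that is in view belongs to the job. Leave any orange look-alike of the filter alone.

How it is judged:
By the outcome, as a careful person would: the job done as asked, in the order asked, and still so for the second after the job is handed in, with the robot touching nothing.
It also fails if it takes over 72 s, if anything falls off the work surface, if the arm or the gripper's body presses on something with over 40 N, if the wrist force passes 120 N, or if a joint passes its speed limit or range.

## Robot

A 6-joint arm with a two-finger parallel gripper is mounted at the origin on the work surface. World frame = base frame: x ahead of the robot, y to its left, z up, the work surface at z = 0. Lengths are in m, angles in rad, forces in N, time in s.
With the tool pointing down it reaches from about 0.35 to 0.975 m from the base axis. Payload 4.9 kg.
Tool frame: the origin (TCP) lies midway between the tips of the shut fingers; the grasp point (between the pads) lies manip.grip_depth behind it (manip.grip_depth is the distance from the TCP to the grasp point, in m); z points along the fingers, x is the direction in which the jaws open and shut, and the axes are right-handed (so a half turn about z gives the same grasp; the last joint's range is limited). The gripper opens to 85 mm and grips with 20 to 120 N. Pads are 22 mm wide; open, the fingers measure 114 mm over their backs; the gripper's body (76 mm by 85 mm) begins 54 mm behind the grasp point. The pads swing forward as they close: fully open they stand 13 mm farther back than shut.
Start: joints at [1.114, 0.053, 1.613, -0, 1.476, -0.119], TCP at [0.207, 0.59, 0.231] pointing down, gripper open.
Joint ranges: [-3.01, 3.01], [-1.01, 2.22], [0.06, 2.58], [-1.02, 4.17], [0.09, 2.62], [-3.14, 3.14]. Speed limits (rad/s): [2.57, 2.57, 3.14, 3.14, 3.14, 3.14].

## Interface

Orientations are given as a unit quaternion [w, x, y, z].
In Python, from plant import state, grab_frame, ticket, manip gives the robot as it stands.
- The arm moves only by the tool carry_out, never from a script. Its argument "moves" is a list that holds one entry, the list of rows, each a list of 7 numbers: the turn, a rotation vector about the tool's x, y, z each as a share of 5 degrees, from -1 to 1, then the shift along the tool's x, y, z each as a share of 0.04 m, from -1 to 1, then the gripper command: -1 is shut, 1 is fully open, values between are in proportion. A call has 1 to 8 rows; each row shifts and turns the commanded pose from where the row before left it, along the tool's axes as they then stand; what a row does not reach is not made up. A row lasts 1/12 s, in which the tool goes at most 41.7 mm and 7.16 degrees, less where a joint would pass 70% of its speed; a pose out of reach is approached as far as the arm can. A call with a number of a shift or a turn outside -1 to 1 is refused whole. A call with a gripper value outside its range is refused whole. The fingers move at their own pace and stop on an object; the grip force is fixed at half the most. Time passes only in rows, so rows that do not move let the fingers close. It gives the time, the measured TCP pose, the force and the opening at its end, in the units of the state.
- state(): the state, without advancing time (a new reading comes with each control period).
- grab_frame(name): name is "scene" or "top" or "wrist"; returns a dict with "frame" (400x640x3 uint8, red, green, blue), "z_map" (400x640 float32, m along the optical axis (not along the pixel's ray), 0 where there is no reading), "K" (3x3 intrinsics, pixels), "k1" (the pictures are not rectified: a ray, as slopes to the right and down, at radius r is drawn at 1 + k1 r^2 times it, then the intrinsics apply), "world_from_camera" (4x4, takes a point from camera to world coordinates); the wrist camera has in their place "hand_eye" (4x4, takes a point from camera to tool coordinates, whose origin is the TCP and whose axes are the tool frame's). Camera axes: x right, y down, z forward; pixel columns grow to the right and rows downward; lengths in m; the calibration is good to about 2 mm. A picture is of the moment at which its call begins: read the wrist's pose just before it.
- ticket.job_done(): hands the job in, once; it reports no verdict.
The state is a dict: "time": time; "joint_pos": joint angles; "joint_vel": joint speeds; "joint_efforts": joint torques, N m; "tool_pos": TCP position; "tool_rot": TCP orientation; "contact_force": force on the tool from outside, world axes, zero at the start; "ft_torque": the same for the moment, N m; "gripper_width": opening from 0.0 (shut) to 1.0 (fully open).
Only numpy, scipy, OpenCV 4.12 (cv2) and the standard library are available. Lean on these libraries where they do the work, as an engineer would, in place of code of your own. Each camera call takes 0.05 s, during which the arm holds its last target.

## Working session

There is one attempt and no reset: what is moved stays moved. The work goes in short steps, Python scripts to look and compute and a tool call to move; the robot and the scene stay as the last step left them, time stands still between calls to the robot, and variables do not carry over. Pictures are saved under pics/ and viewed, and the job is handed in when it is done.

Besides the shell and the picture viewer there is one more tool, called after "Request:" as name(argument=value, ...) on one line, values as JSON. carry_out: Moves the arm, as the interface text tells. Shift numbers are shares of 0.04 m and turn numbers shares of 5 degrees, none past 1 either way. Its arguments: {"type":"object","properties":{"moves":{"type":"array"}},"required":["moves"]}

```bash
ls; mkdir -p pics; python3 - <<'E'
from plant import state, grab_frame, ticket, manip
import cv2,numpy as np,pickle
print(state()); print(manip, getattr(manip,'grip_depth',None))
for n in ["scene","top","wrist"]:
    g=grab_frame(n); pickle.dump(g,open(f'{n}0.pkl','wb'))
    cv2.imwrite(f'pics/{n}0.png',g['frame'][:,:,::-1]); print(n,g['K'],g['k1'],g.get('world_from_camera',g.get('hand_eye')))
E
```

```text
pics
{'time': 0.0, 'joint_pos': array([ 1.11397249e+00,  5.33612081e-02,  1.61430112e+00, -3.02508426e-05,
        1.47598008e+00, -1.18963698e-01]), 'joint_vel': array([-7.84686631e-04, -4.50132403e-04, -5.65591807e-04, -1.85090842e-05,
        8.89389748e-04, -4.09295911e-04]), 'joint_efforts': array([-5.26098611e-04, -3.93680227e+01, -3.70180964e+01, -1.71933652e-04,
        6.87126463e-03,  1.80345999e-06]), 'tool_pos': array([0.20687815, 0.58910932, 0.23005606]), 'tool_rot': array([ 5.02337882e-04,  8.15924272e-01,  5.78157878e-01, -8.93454062e-04]), 'contact_force': array([-0.61558977, -0.2710376 , -0.45378799]), 'ft_torque': array([ 0.02600368, -0.01755112, -0.07349668]), 'gripper_width': 1.0012207717709318}
<Robot object at 0x7fdfd277fa10> 0.0187
scene [[376.18140113   0.         324.52994733]
 [  0.         376.18140113 195.81705646]
 [  0.           0.           1.        ]] 0.026166251646194617 [[ 0.08878695  0.79992641 -0.59349357  1.17926095]
 [ 0.99589286 -0.08189841  0.03860125 -0.03545465]
 [-0.01772802 -0.5944833  -0.80391251  0.95604563]
 [ 0.          0.          0.          1.        ]]
top [[438.37252722   0.         316.44344201]
 [  0.         438.37252722 191.89262829]
 [  0.           0.           1.        ]] -0.07784440586433879 [[ 0.02457116 -0.99579812  0.08821768  0.38269445]
 [-0.99967378 -0.02385937  0.00911407 -0.01564459]
 [-0.00697096 -0.08841285 -0.99605952  1.52865593]
 [ 0.          0.          0.          1.        ]]
wrist [[327.34341228   0.         317.3932502 ]
 [  0.         327.34341228 202.15212095]
 [  0.           0.           1.        ]] -0.038314685314725705 [[ 9.99999927e-01  2.67479922e-04 -2.74626580e-04 -5.10883841e-04]
 [-1.62703912e-04  9.44771304e-01  3.27730312e-01 -8.51991414e-02]
 [ 3.47120590e-04 -3.27730243e-01  9.44771278e-01 -1.43841777e-01]
 [ 0.00000000e+00  0.00000000e+00  0.00000000e+00  1.00000000e+00]]
```

View pics/scene0.png

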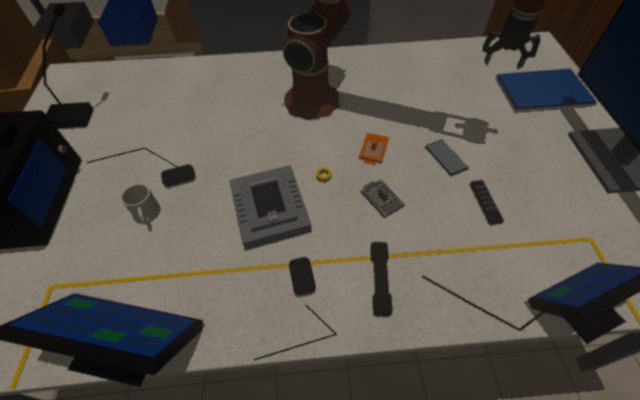

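View pics/top0.png

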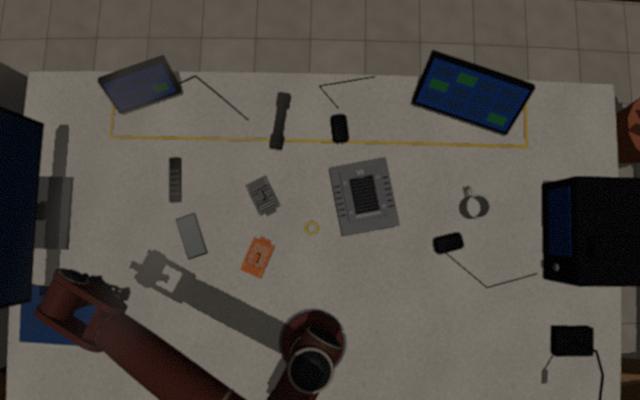

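View pics/wrist0.png

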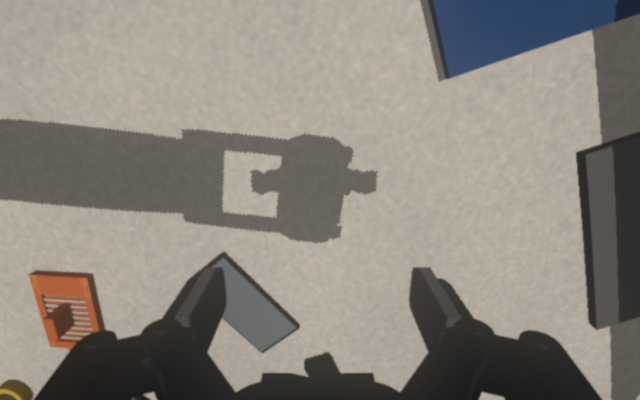

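The grey filter is at top (263,195) and scene (382,197). The grey unit is at top (363,196), and the orange look-alike at top (258,257). I'll zoom in on the filter and unit.

```bash
cat > h.py <<'E'
import numpy as np,cv2,pickle
from scipy.spatial.transform import Rotation as R
def q2R(q): return R.from_quat([q[1],q[2],q[3],q[0]]).as_matrix()
def und(g,uv):
    K=g['K'];uv=np.atleast_2d(uv).astype(float)
    d=np.stack([(uv[:,0]-K[0,2])/K[0,0],(uv[:,1]-K[1,2])/K[1,1]],1)
    s=d.copy()
    for _ in range(20): s=d/(1+g['k1']*(s**2).sum(1,keepdims=True))
    return np.c_[s,np.ones(len(s))]
def wfc(g,st=None):
    if 'world_from_camera' in g: return g['world_from_camera']
    T=np.eye(4);T[:3,:3]=q2R(st['tool_rot']);T[:3,3]=st['tool_pos'];return T@g['hand_eye']
def plane(g,uv,z,st=None):
    T=wfc(g,st);d=und(g,uv)@T[:3,:3].T;o=T[:3,3]
    return o+d*((z-o[2])/d[:,2])[:,None]
def cloud(g,st=None):
    h,w=g['z_map'].shape
    uv=np.stack(np.meshgrid(np.arange(w),np.arange(h)),-1).reshape(-1,2)
    T=wfc(g,st);p=und(g,uv)*g['z_map'].reshape(-1,1)
    return (p@T[:3,:3].T+T[:3,3]).reshape(h,w,3)
def proj(g,P,st=None):
    T=np.linalg.inv(wfc(g,st));p=np.atleast_2d(P)@T[:3,:3].T+T[:3,3]
    s=p[:,:2]/p[:,2:];s=s*(1+g['k1']*(s**2).sum(1,keepdims=True))
    return s@g['K'][:2,:2].T+g['K'][:2,2]
E
python3 - <<'E'
from h import *
g=pickle.load(open('top0.pkl','rb'));s=pickle.load(open('scene0.pkl','rb'))
a=cv2.resize(g['frame'][145:275,220:420],None,fx=4,fy=4,interpolation=cv2.INTER_CUBIC)
cv2.imwrite('pics/topz.png',cv2.convertScaleAbs(a[:,:,::-1],alpha=1.6))
a=cv2.resize(s['frame'][130:250,220:420],None,fx=4,fy=4,interpolation=cv2.INTER_CUBIC)
cv2.imwrite('pics/scz.png',cv2.convertScaleAbs(a[:,:,::-1],alpha=1.6))
c=cloud(g)
for p in [(263,195),(300,150),(363,196),(335,170),(355,160),(311,228),(258,257)]: print(p,c[p[1],p[0]].round(3))
c=cloud(s)
for p in [(382,197),(270,205),(375,148)]: print(p,c[p[1],p[0]].round(3))
E
```

```text
(263, 195) [0.499 0.179 0.048]
(300, 150) [ 0.665  0.06  -0.   ]
(363, 196) [ 0.503 -0.16   0.05 ]
(335, 170) [ 0.592 -0.064  0.036]
(355, 160) [ 0.633 -0.134  0.005]
(311, 228) [0.392 0.014 0.002]
(258, 257) [0.289 0.19  0.038]
(382, 197) [0.511 0.185 0.021]
(270, 205) [ 0.528 -0.155  0.05 ]
(375, 148) [0.299 0.2   0.014]
```

View pics/topz.png

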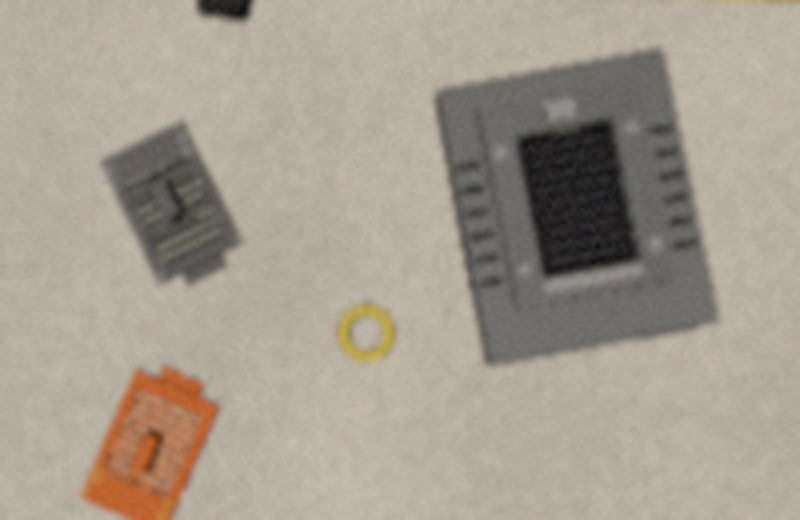

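View pics/scz.png

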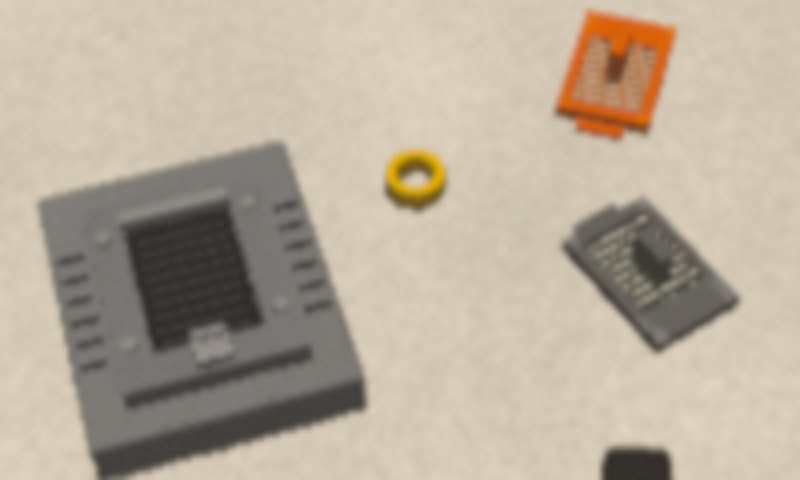

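```bash
python3 - <<'E'
from h import *
g=pickle.load(open('top0.pkl','rb'));s=pickle.load(open('scene0.pkl','rb'))
f=lambda l,ox,oy:np.array(l)/4.-0.375+[ox,oy]
def rect(P):
    P=P[:,:2];c=P.mean(0);return c.round(4),[np.linalg.norm(P[i]-P[(i+1)%4]).round(4) for i in range(4)]
# order: +x left(y+),... 
P=plane(g,f([(102,160),(185,122),(242,243),(163,283)],220,145),0.012);print(P.round(4),rect(P))
d=(P[0]+P[1]-P[2]-P[3])[:2];print('yaw f',np.degrees(np.arctan2(d[1],d[0])))
P=plane(g,f([(435,92),(660,50),(718,320),(488,363)],220,145),0.044);print(P.round(4),rect(P))
d=(P[0]+P[1]-P[2]-P[3])[:2];print('yaw u',np.degrees(np.arctan2(d[1],d[0])))
P=plane(s,f([(40,203),(283,143),(365,380),(97,455)],220,130),0.044);print(P.round(4),rect(P))
P=plane(s,f([(563,243),(643,200),(738,299),(657,348)],220,130),0.012);print(P.round(4),rect(P))
E
```

```text
[[0.5365 0.2477 0.012 ]
 [0.5716 0.1762 0.012 ]
 [0.4671 0.123  0.012 ]
 [0.4307 0.1905 0.012 ]] (array([0.5015, 0.1843]), [np.float64(0.0796), np.float64(0.1173), np.float64(0.0766), np.float64(0.1203)])
yaw f 27.706220872848593
[[ 0.5984 -0.0408  0.044 ]
 [ 0.6394 -0.2328  0.044 ]
 [ 0.4097 -0.2845  0.044 ]
 [ 0.369  -0.0906  0.044 ]] (array([ 0.5041, -0.1622]), [np.float64(0.1964), np.float64(0.2355), np.float64(0.1982), np.float64(0.2347)])
yaw u 12.467282819296871
[[ 0.416  -0.2812  0.044 ]
 [ 0.3736 -0.0901  0.044 ]
 [ 0.6039 -0.0396  0.044 ]
 [ 0.6462 -0.2282  0.044 ]] (array([ 0.5099, -0.1598]), [np.float64(0.1958), np.float64(0.2358), np.float64(0.1933), np.float64(0.2362)])
[[0.4726 0.124  0.012 ]
 [0.4362 0.1941 0.012 ]
 [0.5394 0.2487 0.012 ]
 [0.5774 0.1794 0.012 ]] (array([0.5064, 0.1866]), [np.float64(0.0789), np.float64(0.1168), np.float64(0.0791), np.float64(0.1185)])
```

```bash
cat >> h.py <<'E'
def goto(st,pos,yaw_x,n_note=True,pitch=0.0):
    """target: tool-down frame with x at yaw_x deg, then +x_filter end raised by pitch. Prints shift in CURRENT tool axes (units) and turn vec (units)."""
    Rc=q2R(st['tool_rot']);Rt=tgt(yaw_x,pitch)
    d=Rc.T@(np.array(pos)-st['tool_pos'])/0.04
    w=np.degrees(R.from_matrix(Rc.T@Rt).as_rotvec())/5
    d2=Rt.T@(np.array(pos)-st['tool_pos'])/0.04
    print('shift units (cur axes)',d.round(2),'(target axes)',d2.round(2),'norm',np.linalg.norm(d).round(2),'turn units',w.round(3))
def tgt(yaw_x,pitch=0.):
    a=np.radians(yaw_x);x=np.array([np.cos(a),np.sin(a),0]);z=np.array([0,0,-1.]);y=np.cross(z,x)
    # y is horizontal forward; raising +y end by pitch: rotate about axis y x up
    M=np.stack([x,y,z],1)
    ax=np.cross(y,[0,0,1.])
    return R.from_rotvec(ax*pitch).as_matrix()@M
E
python3 - <<'E'
from h import *
from plant import state
st=state();goto(st,[.504,.185,.20],117.7)
E
```

```text
shift units (cur axes) [-7.07 10.36  0.77] (target axes) [-12.4    1.88   0.76] norm 12.56 turn units [-0.01   0.016 -9.41 ]
```

Request:
carry_out(moves=[[[0,0,0,-0.54,0.8,0.06,1],[0,0,0,-0.54,0.8,0.06,1],[0,0,0,-0.54,0.8,0.06,1],[0,0,0,-0.54,0.8,0.06,1],[0,0,0,-0.54,0.8,0.06,1],[0,0,0,-0.54,0.8,0.06,1],[0,0,0,-0.54,0.8,0.06,1],[0,0,0,-0.54,0.8,0.06,1]]])

```text
time: 0.82
tool_pos: [0.3919, 0.3401, 0.2118]
tool_rot: [0.0, 0.816, 0.578, -0.0]
contact_force: [-0.3, 0.9, 0.8]
gripper_width: 0.998
```

Request:
carry_out(moves=[[[0,0,0,-0.54,0.8,0.06,1],[0,0,0,-0.54,0.8,0.06,1],[0,0,0,-0.54,0.8,0.06,1],[0,0,0,-0.54,0.8,0.06,1],[0,0,0,-0.54,0.8,0.06,1],[0,0,-1,0,0,0,1],[0,0,-1,0,0,0,1],[0,0,-1,0,0,0,1]]])

```text
time: 1.48
tool_pos: [0.5068, 0.1858, 0.1995]
tool_rot: [-0.0, 0.733, 0.681, -0.0]
contact_force: [0.0, 0.2, -0.2]
gripper_width: 1.0
```

Request:
carry_out(moves=[[[0,0,-1,0,0,0,1],[0,0,-1,0,0,0,1],[0,0,-1,0,0,0,1],[0,0,-1,0,0,0,1],[0,0,-1,0,0,0,1],[0,0,-1,0,0,0,1],[0,0,-0.4,0,0,0,1],[0,0,0,0,0,0,1]]])

```text
time: 2.15
tool_pos: [0.5063, 0.1868, 0.1997]
tool_rot: [-0.0, 0.517, 0.856, -0.0]
contact_force: [-0.0, -0.6, 0.3]
gripper_width: 0.996
```

```bash
cat > snap.py <<'E'
import sys
from h import *
from plant import state,grab_frame
n,tag=sys.argv[1],sys.argv[2]
st=state();g=grab_frame(n);pickle.dump((g,st),open(f'{tag}.pkl','wb'))
cv2.imwrite(f'pics/{tag}.png',cv2.convertScaleAbs(g['frame'][:,:,::-1],alpha=1.5))
print(st['time'],st['tool_pos'].round(4),R.from_matrix(q2R(st['tool_rot'])).as_euler('xyz',degrees=True).round(2),st['contact_force'].round(2),st['gripper_width'].round(3),st['joint_pos'].round(2))
E
python3 snap.py wrist w1
```

```text
Traceback (most recent call last):
  File "snap.py", line 7, in <module>
    print(st['time'],st['tool_pos'].round(4),R.from_matrix(q2R(st['tool_rot'])).as_euler('xyz',degrees=True).round(2),st['contact_force'].round(2),st['gripper_width'].round(3),st['joint_pos'].round(2))
                                                                                                                                                   ^^^^^^^^^^^^^^^^^^^^^^^^^
AttributeError: 'float' object has no attribute 'round'
```

View pics/w1.png

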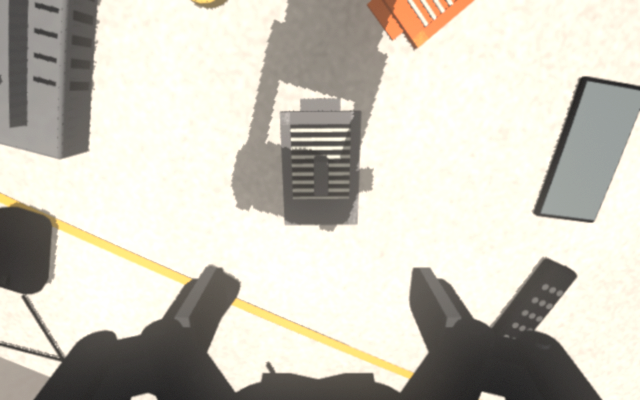

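```bash
sed -i "s/st\['gripper_width'\].round(3)/round(st['gripper_width'],3)/" snap.py; python3 - <<'E'
from h import *
g,st=pickle.load(open('w1.pkl','rb'))
a=cv2.resize(g['frame'][90:240,260:380],None,fx=4,fy=4,interpolation=cv2.INTER_CUBIC)
cv2.imwrite('pics/w1z.png',cv2.convertScaleAbs(a[:,:,::-1],alpha=1.5))
E
```

```text
(no output)
```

View pics/w1z.png

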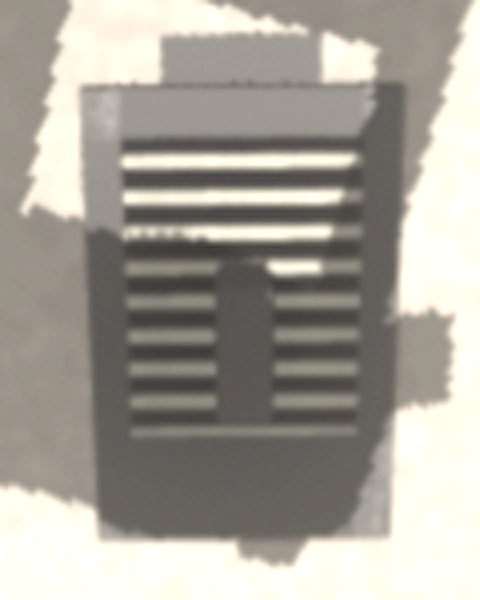

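```bash
python3 - <<'E'
from h import *
from plant import state
g,st=pickle.load(open('w1.pkl','rb'))
f=lambda l:np.array(l)/4.-0.375+[260,90]
P=plane(g,f([(81,86),(406,86),(390,540),(99,538)]),0.012,st)[:,:2]
print(P.round(4),P.mean(0),[np.linalg.norm(P[i]-P[(i+1)%4]).round(4) for i in range(4)])
d=P[3]+P[2]-P[0]-P[1];print('yaw',np.degrees(np.arctan2(d[1],d[0])))
d=P[1]-P[0]+P[2]-P[3];print('yaw',np.degrees(np.arctan2(d[1],d[0]))+90)
T=plane(g,f([(162,36),(321,36)]),0.004,st)[:,:2];m=T.mean(0);print(T,m,m+.072*np.array([np.cos(np.radians(27.7)),np.sin(np.radians(27.7))]))
E
```

```text
[[0.4657 0.124 ]
 [0.4286 0.1946]
 [0.5351 0.2513]
 [0.5717 0.1803]] [0.50028766 0.18755333] [np.float64(0.0797), np.float64(0.1206), np.float64(0.0799), np.float64(0.12)]
yaw 27.99399227106354
yaw 207.47288550733185
[[0.44634875 0.13607769]
 [0.42800323 0.17102837]] [0.43717599 0.15355303] [0.50092433 0.18702166]
```

```bash
python3 - <<'E'
from h import *
from plant import state
st=state();goto(st,[.5005,.1873,.0165],117.7)
E
```

```text
shift units (cur axes) [ 0.08 -0.12  4.58] (target axes) [ 0.08 -0.12  4.58] norm 4.58 turn units [-0.006 -0.002 -0.021]
```

Request:
carry_out(moves=[[[0,0,0,0.08,-0.12,0.7,0.2],[0,0,0,0,0,0.8,0.2],[0,0,0,0,0,0.8,0.2],[0,0,0,0,0,0.7,0.2],[0,0,0,0,0,0.6,0.2],[0,0,0,0,0,0.5,0.2],[0,0,0,0,0,0.3,0.2],[0,0,0,0,0,0.1,0.2]]])

```text
time: 2.87
tool_pos: [0.499, 0.1871, 0.0175]
tool_rot: [-0.002, 0.518, 0.855, -0.002]
contact_force: [-0.2, -0.8, 0.4]
gripper_width: 0.601
```

```bash
python3 snap.py wrist w2
```

```text
2.8667 [0.499  0.1871 0.0175] [-1.7975e+02 -7.0000e-02  1.1761e+02] [-0.2  -0.83  0.36] 0.601 [ 0.22  0.07  1.98  0.    1.1  -1.83]
```

View pics/w2.png

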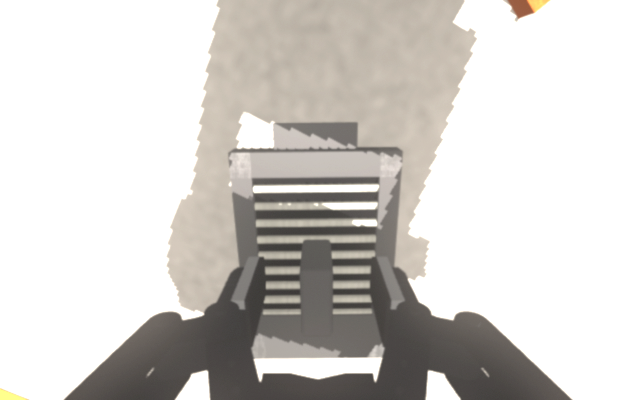

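The fingers straddle the rib symmetrically (rib around column 316, fingers at 245 and 390), so I'm closing the gripper.

Request:
carry_out(moves=[[[0,0,0,0,0,0,-0.4],[0,0,0,0,0,0,-0.8],[0,0,0,0,0,0,-1],[0,0,0,0,0,0,-1],[0,0,0,0,0,0,-1],[0,0,0,0,0,0,-1]]])

```text
time: 3.42
tool_pos: [0.5024, 0.1878, 0.0221]
tool_rot: [0.001, 0.518, 0.856, 0.001]
contact_force: [-0.6, -0.0, 6.1]
gripper_width: 0.155
```

```bash
python3 snap.py wrist w3
```

```text
3.4167 [0.5024 0.1878 0.0221] [1.7981e+02 5.0000e-02 1.1764e+02] [-0.62 -0.01  6.13] 0.155 [ 0.22  0.07  1.97  0.    1.1  -1.83]
```

View pics/w3.png

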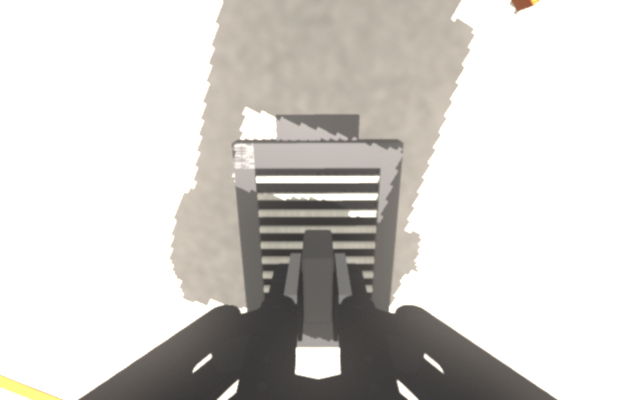

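Request:
carry_out(moves=[[[0,0,0,0,0,0,-1],[0,0,0,0,0,0,-1],[0,0,0,0,0,0,-1]]])

```text
time: 3.72
tool_pos: [0.5024, 0.1878, 0.0221]
tool_rot: [0.001, 0.518, 0.856, 0.001]
contact_force: [-0.9, -0.6, 6.8]
gripper_width: 0.15
```

Request:
carry_out(moves=[[[0,0,0,0,0,-0.1,-1],[0,0,0,0,0,-0.3,-1],[0,0,0,0,0,-0.5,-1],[0,0,0,0,0,-0.6,-1],[0,0,0,0,0,-0.7,-1],[0,0,0,0,0,-0.7,-1],[0,0,0,0,0,-0.7,-1],[0,0,0,0,0,-0.4,-1]]])

```text
time: 4.38
tool_pos: [0.5018, 0.1878, 0.1845]
tool_rot: [0.002, 0.518, 0.856, 0.002]
contact_force: [0.4, 0.3, -1.2]
gripper_width: 0.147
```

Request:
carry_out(moves=[[[0,0,0,0,0,0,-1],[0,0,0,0,0,0,-1],[0,0,0,0,0,0,-1]]])

```text
time: 4.63
tool_pos: [0.4997, 0.1872, 0.1785]
tool_rot: [-0.001, 0.518, 0.856, -0.001]
contact_force: [0.1, -0.6, -2.8]
gripper_width: 0.155
```

```bash
python3 snap.py wrist w4; python3 - <<'E'
from h import *
g,st=pickle.load(open('w4.pkl','rb'))
a=cv2.resize(g['frame'][90:340,220:420],None,fx=3,fy=3,interpolation=cv2.INTER_CUBIC)[:600]
cv2.imwrite('pics/w4z.png',cv2.convertScaleAbs(a[:,:,::-1],alpha=1.8))
E
```

```text
4.6333 [0.4997 0.1872 0.1785] [-1.7985e+02 -4.0000e-02  1.1764e+02] [ 0.09 -0.57 -2.81] 0.155 [ 0.22 -0.13  1.88 -0.    1.39 -1.83]
```

View pics/w4z.png

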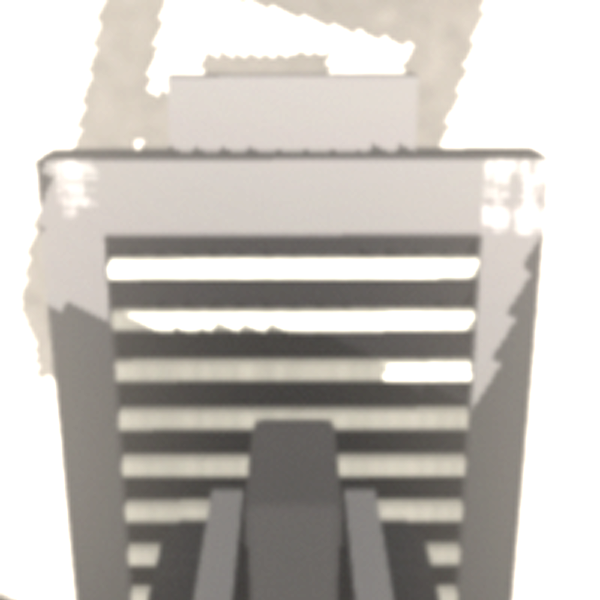

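```bash
python3 - <<'E'
from h import *
g,st=pickle.load(open('w4.pkl','rb'))
L=np.array([(-72,20,4),(-72,-20,4),(-60,40,12),(-60,-40,12),(-17,7,44),(-17,-7,44)],float)/1000
# image right = tool +x ; which is filter +y
L[:,1]*=-1
uv=np.array([(172,76),(416,76),(41,160),(544,158),(252,422),(334,422)])/3.-1/3+[220,90]
n=und(g,uv)[:,:2]
ok,rv,tv=cv2.solvePnP(L,n.copy(),np.eye(3),None,flags=cv2.SOLVEPNP_SQPNP)
ok,rv,tv=cv2.solvePnP(L,n.copy(),np.eye(3),None,rv,tv,True)
pr=cv2.projectPoints(L,rv,tv,np.eye(3),None)[0][:,0];print('res px',((pr-n)*327).round(2).tolist())
H=g['hand_eye'];Rf=H[:3,:3]@cv2.Rodrigues(rv)[0];tf=H[:3,:3]@tv[:,0]+H[:3,3]
print('filter in tool',tf.round(4));print(Rf.round(3))
# depth
T=np.linalg.inv(np.eye(4));
h,w=g['z_map'].shape
uvs=np.stack(np.meshgrid(np.arange(w),np.arange(h)),-1).reshape(-1,2)
P=(und(g,uvs)*g['z_map'].reshape(-1,1)@H[:3,:3].T+H[:3,3]).reshape(h,w,3)
def box(x0,y0,x1,y1):
    a,b,c,d=[int(v) for v in (220+x0/3,90+y0/3,220+x1/3,90+y1/3)]
    return P[b:d,a:c].reshape(-1,3)
top=np.vstack([box(110,170,480,225),box(60,250,95,400),box(490,250,520,400),box(80,450,100,590),box(485,450,510,590)])
A=np.c_[top[:,:2],np.ones(len(top))];c,*_=np.linalg.lstsq(A,top[:,2],rcond=None)
print('plane z=ax+by+c',c.round(4),'resid',(A@c-top[:,2]).std().round(5))
print('tongue',np.median(box(190,90,400,140),0).round(4),'rib top',np.median(box(265,440,325,580),0).round(4))
E
```

```text
res px [[-2.8, -0.46], [2.71, -0.66], [1.77, 0.45], [-1.57, 0.52], [1.42, 0.22], [-1.54, 0.03]]
filter in tool [-0.0007 -0.0316  0.0695]
[[-0.012  1.     0.012]
 [ 0.636 -0.001  0.772]
 [ 0.772  0.017 -0.636]]
plane z=ax+by+c [-0.0028  0.072   0.0109] resid 0.01047
tongue [ 0.     -0.068   0.0166] rib top [ 0.0002 -0.0179 -0.0221]
```

```bash
python3 - <<'E'
from h import *
g,st=pickle.load(open('w4.pkl','rb'))
H=g['hand_eye']
h,w=g['z_map'].shape
uvs=np.stack(np.meshgrid(np.arange(w),np.arange(h)),-1).reshape(-1,2)
P=(und(g,uvs)*g['z_map'].reshape(-1,1)@H[:3,:3].T+H[:3,3]).reshape(h,w,3)
S=[]
for v in range(108,330,6):
    r=P[v];m=np.where((abs(r[:,0])<.045)&(abs(r[:,0])>.034)&(r[:,2]<.03)&(r[:,2]>-.01))[0]
    if len(m): S.append(np.median(r[m],0)); print(v,np.round(S[-1],4),len(m), r[m][:,0].min().round(4),r[m][:,0].max().round(4))
S=np.array(S)
for v in range(113,140,3): print(v,P[v,300].round(4),P[v,340].round(4))
print('rib'); 
for v in range(225,300,6): print(v,P[v,318].round(4))
E
```

```text
144 [ 0.0341 -0.0613  0.0084] 27 -0.0397 0.0398
150 [-0.0344 -0.0584  0.0087] 25 -0.0402 0.0394
156 [ 0.0001 -0.0556  0.0086] 26 -0.0397 0.0399
162 [-0.0344 -0.0527  0.0086] 25 -0.0398 0.0399
168 [ 0.0001 -0.0497  0.0088] 26 -0.0398 0.0402
174 [-0.0341 -0.0469  0.0085] 25 -0.0398 0.0397
180 [ 0.034  -0.0438  0.0088] 27 -0.0399 0.0401
186 [ 0.0001 -0.0409  0.0085] 24 -0.0396 0.0397
192 [ 0.0001 -0.0377  0.009 ] 26 -0.0398 0.0401
198 [-0.0341 -0.0347  0.0087] 25 -0.0398 0.0394
204 [ 0.0001 -0.0314  0.009 ] 24 -0.0397 0.0398
210 [-0.0002 -0.0284  0.0087] 24 -0.0398 0.0398
216 [-0.0001 -0.0251  0.0088] 24 -0.0398 0.0401
222 [ 0.0001 -0.0218  0.0089] 24 -0.0395 0.0398
228 [ 0.0001 -0.0185  0.0089] 24 -0.0396 0.0404
234 [ 0.0342 -0.0152  0.0087] 23 -0.0396 0.0398
240 [-0.0002 -0.0118  0.0089] 24 -0.0397 0.0401
246 [ 0.0342 -0.0084  0.0088] 23 -0.0396 0.04
252 [ 0.0002 -0.0049  0.0089] 24 -0.0398 0.0397
258 [ 0.0343 -0.0012  0.0092] 23 -0.0401 0.0398
264 [0.0341 0.0024 0.0091] 23 -0.0399 0.0402
270 [0.0001 0.006  0.0091] 22 -0.0396 0.04
276 [-0.      0.0096  0.0089] 24 -0.0402 0.0401
282 [0
[... 419 characters left out ...]
 [ 0.0109 -0.0704  0.0165]
125 [-0.0083 -0.0691  0.0163] [ 0.0108 -0.0691  0.0159]
128 [-0.0084 -0.0676  0.017 ] [ 0.0109 -0.0676  0.0169]
131 [-0.0084 -0.0661  0.0173] [ 0.011  -0.0662  0.0167]
134 [-0.0084 -0.0647  0.0168] [ 0.0111 -0.0646  0.0177]
137 [-0.0084 -0.0633  0.0166] [ 0.0111 -0.0632  0.0173]
rib
225 [ 0.0004 -0.0184  0.0131]
231 [ 0.0003 -0.0188  0.0048]
237 [ 0.0003 -0.0185 -0.0016]
243 [ 0.0003 -0.0185 -0.008 ]
249 [ 0.0003 -0.0188 -0.0146]
255 [ 0.0003 -0.0186 -0.0198]
261 [ 0.0003 -0.0173 -0.0227]
267 [ 0.0003 -0.0147 -0.0231]
273 [ 0.0003 -0.0118 -0.0231]
279 [ 0.0003 -0.009  -0.0232]
285 [ 0.0003 -0.0058 -0.023 ]
291 [ 0.0003 -0.0031 -0.0234]
297 [ 0.0003  0.0008 -0.0222]
```

```bash
python3 - <<'E'
from h import *
from plant import state
st=state();goto(st,[.52,.03,.26],102.5)
E
```

```text
shift units (cur axes) [-3.72 -1.38 -2.05] (target axes) [-3.95 -0.35 -2.05] norm 4.46 turn units [-0.045 -0.005  3.029]
```

Request:
carry_out(moves=[[[0,0,0,-0.4,-0.15,-0.3,-1],[0,0,0,-0.7,-0.25,-0.4,-1],[0,0,0,-0.8,-0.3,-0.4,-1],[0,0,0,-0.8,-0.3,-0.4,-1],[0,0,0,-0.6,-0.25,-0.35,-1],[0,0,0.6,-0.4,-0.1,-0.2,-1],[0,0,1,0,0,0,-1],[0,0,1,0,0,0,-1]]])

```text
time: 5.35
tool_pos: [0.5213, 0.0301, 0.2607]
tool_rot: [-0.001, 0.614, 0.789, -0.001]
contact_force: [-0.8, -0.3, -2.1]
gripper_width: 0.146
```

Request:
carry_out(moves=[[[0,0,0.4,0,0,0,-1],[0,0,0,0,0,0,-1],[0,0,0,0,0,0,-1],[0,0,0,0,0,0,-1],[0,0,0,0,0,0,-1]]])

```text
time: 5.77
tool_pos: [0.5214, 0.0315, 0.2613]
tool_rot: [-0.001, 0.625, 0.781, -0.0]
contact_force: [0.5, 0.4, -1.9]
gripper_width: 0.15
```

```bash
python3 snap.py wrist w5
```

```text
5.7667 [0.5214 0.0315 0.2613] [-1.7992e+02 -2.0000e-02  1.0269e+02] [ 0.53  0.4  -1.93] 0.15 [-0.08 -0.21  1.81 -0.    1.54 -1.87]
```

View pics/w5.png

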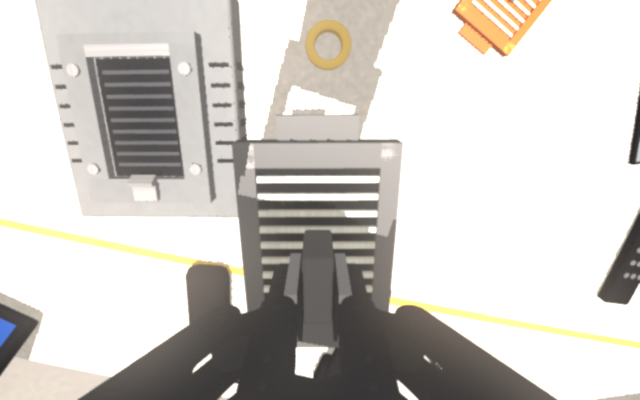

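```bash
python3 - <<'E'
from h import *
g,st=pickle.load(open('w5.pkl','rb'))
c=cloud(g,st)
for v in (20,60,100,140,175,190,205): print(v,[(u,*c[v,u].round(3)) for u in (70,90,110,140,170,190,220)])
a=cv2.resize(g['frame'][0:230,30:260],None,fx=2.6,fy=2.6,interpolation=cv2.INTER_CUBIC)
cv2.imwrite('pics/w5z.png',cv2.convertScaleAbs(a[:,:,::-1],alpha=1.2))
# edges of housing top: mask z in .034-.056
m=((c[:,:,2]>.036)&(c[:,:,2]<.08)&(np.arange(640)[None]<232)).astype(np.uint8)
pts=c[m>0];print(len(pts))
zz=pts[:,2];print(np.histogram(zz,bins=np.arange(.036,.08,.002)))
E
```

```text
20 [(70, np.float64(0.425), np.float64(-0.246), np.float64(0.044)), (90, np.float64(0.421), np.float64(-0.225), np.float64(0.045)), (110, np.float64(0.417), np.float64(-0.205), np.float64(0.045)), (140, np.float64(0.411), np.float64(-0.175), np.float64(0.045)), (170, np.float64(0.405), np.float64(-0.145), np.float64(0.046)), (190, np.float64(0.401), np.float64(-0.125), np.float64(0.046)), (220, np.float64(0.395), np.float64(-0.096), np.float64(0.044))]
60 [(70, np.float64(0.462), np.float64(-0.232), np.float64(0.063)), (90, np.float64(0.458), np.float64(-0.215), np.float64(0.059)), (110, np.float64(0.455), np.float64(-0.199), np.float64(0.052)), (140, np.float64(0.448), np.float64(-0.168), np.float64(0.053)), (170, np.float64(0.442), np.float64(-0.133), np.float64(0.065)), (190, np.float64(0.438), np.float64(-0.114), np.float64(0.065)), (220, np.float64(0.432), np.float64(-0.091), np.float64(0.045))]
100 [(70, np.float64(0.501), np.float64(-0.232), np.float64(0.064)), (90, np.float64(0.497), np.float64(-0.211), np.float64(0.064)), (110, np.float64(0.495), np.float64(-0.198), np.float
[... 1748 characters left out ...]
), np.float64(0.045)), (110, np.float64(0.616), np.float64(-0.198), np.float64(0.047)), (140, np.float64(0.609), np.float64(-0.164), np.float64(0.045)), (170, np.float64(0.601), np.float64(-0.129), np.float64(0.045)), (190, np.float64(0.596), np.float64(-0.105), np.float64(0.045)), (220, np.float64(0.587), np.float64(-0.07), np.float64(0.047))]
38700
(array([  173,    75,    94,  1059, 11165,  2899,   175,  2005,  6759,
         646,   310,   312,   355,  3989,  7361,   541,   119,    81,
         311,   104,    69]), array([0.036, 0.038, 0.04 , 0.042, 0.044, 0.046, 0.048, 0.05 , 0.052,
       0.054, 0.056, 0.058, 0.06 , 0.062, 0.064, 0.066, 0.068, 0.07 ,
       0.072, 0.074, 0.076, 0.078]))
```

View pics/w5z.png

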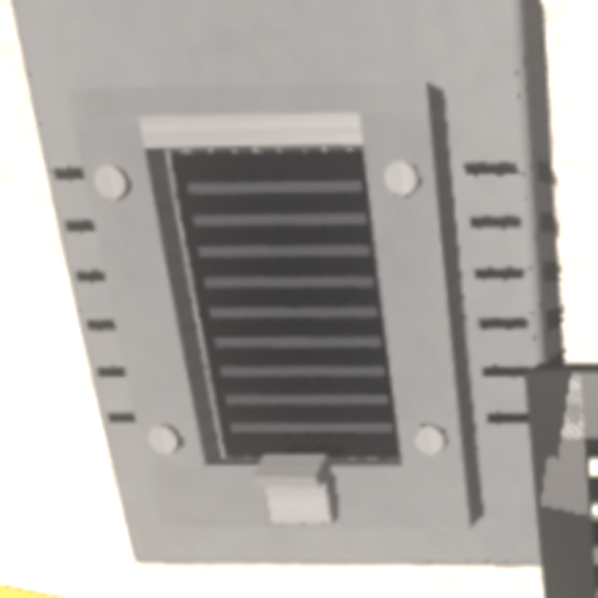

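```bash
python3 - <<'E'
from h import *
g,st=pickle.load(open('w5.pkl','rb'))
c=cloud(g,st)
reg=c[:215,20:245].reshape(-1,3)
def fr(yaw,o=(.507,-.161)):
    a=np.radians(yaw);Ru=np.array([[np.cos(a),np.sin(a)],[-np.sin(a),np.cos(a)]])
    q=reg.copy();q[:,:2]=(reg[:,:2]-o)@Ru.T;return q
def edges(q,zl,zh,ax,sign,bins,lim):
    o=1-ax;m=(q[:,2]>zl)&(q[:,2]<zh);p=q[m];out=[]
    for b in bins:
        k=(abs(p[:,o]-b)<.004)&(lim[0]<p[:,ax])&(p[:,ax]<lim[1])
        if k.sum()>3: out.append((b,sign*np.percentile(sign*p[k,ax],99)))
    return np.array(out)
q=fr(12.5)
for nm,ar in [('house +y',(.040,.05,1,1,np.arange(-.10,.06,.02),(.085,.12))),
 ('house -y',(.040,.05,1,-1,np.arange(-.08,.11,.02),(-.13,-.08))),
 ('house +x',(.040,.05,0,1,np.arange(-.09,.09,.02),(.1,.14))),
 ('cradle +x',(.060,.068,0,1,np.arange(-.06,.07,.02),(.06,.11))),
 ('cradle -x',(.060,.068,0,-1,np.arange(-.06,.07,.02),(-.11,-.06))),
 ('cradle +y',(.060,.068,1,1,np.arange(-.08,.09,.02),(.04,.09))),
 ('cradle -y',(.060,.068,1,-1,np.arange(-.08,.09,.02),(-.09,-.04))),
 ('lip/rim max x near -60',(.0605,.072,0,1,np.arange(-.03,.04,.01),(-.09,-.04))),
 ('end wall',(.060,.068,0,-1,np.arange(-.035,.04,.01),(.045,.09))),
 ('bay -y wall rim',(.0605,.068,1,1,np.arange(-.04,.05,.02),(-.06,-.03))),
 ('bay +y wall rim',(.0605,.068,1,-1,np.arange(-.04,.05,.02),(.03,.06))),
 ]:
    e=edges(q,*ar);
    if len(e)==0: print(nm,'none');continue
    p=np.polyfit(e[:,0],e[:,1],1) if len(e)>2 else None
    print(nm,(e[:,1]*1000).round(1),'slope deg',None if p is None else np.degrees(p[0]).round(2))
m=(abs(q[:,0])<.05)&(abs(q[:,1])<.035);print('floor z pct',np.percentile(q[m,2],[5,25,50,75,95]).round(4))
for n,b in [('rim',(abs(q[:,1])>.047)&(abs(q[:,1])<.064)&(abs(q[:,0])<.03)),('house',(q[:,0]<-.09)|((q[:,0]>.1))),]:
    zz=q[b&(q[:,2]>.03),2];print(n,np.median(zz))
# centerline profile
k=abs(q[:,1]-.0)<.008
for b in np.arange(-.09,.12,.004):
    kk=k&(abs(q[:,0]-b)<.002)
    if kk.sum(): print(round(b*1000),(np.median(q[kk,2])*1000).round(1),end=' | ')
E
```

```text
house +y [98.5 99.  99.1 99.2 98.  98.4 98.3 89.7] slope deg -2.32
house -y [-100.1  -99.5  -99.7 -100.2 -100.4  -99.8 -100.6 -100.  -100.7 -100.3] slope deg -0.22
house +x [111.1 111.3 111.  110.5 110.3 110.4 110.4 110.1 110.2] slope deg -0.4
cradle +x [88.9 88.7 88.8 89.1 88.4 89.6 89.5] slope deg 0.34
cradle -x [-82.6 -83.  -81.8 -82.1 -82.6 -82.4 -82. ] slope deg 0.25
cradle +y [67.1 67.1 66.9 66.9 67.1 67.2 66.5 66.3 66.1] slope deg -0.32
cradle -y [-68.6 -68.9 -68.2 -68.4 -69.2 -68.9 -69.2 -69.2 -69.6] slope deg -0.34
lip/rim max x near -60 [-61.5 -62.1 -61.8 -61.6 -61.4 -62.2 -62.  -40.8] slope deg 9.83
end wall [61.5 61.5 88.3 88.3 67.2 61.7 61.9 61.8] slope deg -6.63
bay -y wall rim [-42.4 -42.6 -43.2 -42.5 -42.2] slope deg 0.14
bay +y wall rim [40.9 40.9 40.6 40.6 41. ] slope deg -0.01
floor z pct [0.0514 0.0521 0.0527 0.0532 0.0539]
rim 0.06428436037625529
house 0.04525485950806096
-90 45.3 | -86 45.2 | -82 64.4 | -78 64.4 | -74 64.3 | -70 64.1 | -66 64.6 | -62 63.1 | -58 52.6 | -54 52.5 | -50 52.7 | -46 52.6 | -42 52.4 | -38 52.5 | -34 53.1 | -30 52.3 | -26 52.9 | -22 52.6 | -18 52.4 | -14 52.8 | -10 52.8 | -6 52.9 | -2 52.8 | 2 52.7 | 6 52.8 | 10 52.7 | 14 52.6 | 18 52.5 | 22 52.7 | 26 52.3 | 30 52.5 | 34 52.6 | 38 52.7 | 42 52.5 | 46 52.6 | 50 52.7 | 54 52.7 | 58 70.4 | 62 78.5 | 66 78.1 | 70 73.4 | 74 73.3 | 78 73.3 | 82 73.3 | 86 72.9 | 90 64.6 | 94 46.8 | 98 45.4 | 102 45.4 | 106 45.2 | 110 45.4 |
```

```bash
cat >> h.py <<'E'
YAW=12.2;BAY=np.array([.5073,-.1619]);FLOOR=.0513
TIP=np.array([.0002,-.0736,.0209])
a_=np.radians(YAW);UX=np.array([np.cos(a_),np.sin(a_),0]);UY=np.array([-np.sin(a_),np.cos(a_),0])
def tcp_for(tx,tz,pitch,tip=TIP):
    w=np.r_[BAY,0]+UX*tx+np.array([0,0,FLOOR+tz]);return w-tgt(90+YAW,pitch)@tip
def tip_now(st,tip=TIP):
    Rc=q2R(st['tool_rot']);w=st['tool_pos']+Rc@tip;d=w-np.r_[BAY,FLOOR]
    y=Rc[:,1];z=Rc[:,2]
    print('t',round(st['time'],2),'tip ux,uy,uz mm',(np.array([d@UX,d@UY,d[2]])*1000).round(2),'pitch',np.arcsin(y[2]).round(4),'yaw',np.degrees(np.arctan2(y[1],y[0])).round(2),'roll',np.arcsin(Rc[2,0]).round(4),'F unit',[round(float(st['contact_force']@k),2) for k in (UX,UY,[0,0,1])],'M',st['ft_torque'].round(2),'w',round(st['gripper_width'],3))
E
python3 - <<'E'
from h import *
from plant import state
st=state();tip_now(st)
p=tcp_for(-.055,.045,.26);print(p);goto(st,p,90+YAW,pitch=.26); goto(st,p,90+YAW)
E
```

```text
t 5.82 tip ux,uy,uz mm [-18.9  185.58 189.44] pitch -0.0008 yaw 12.69 roll 0.0003 F unit [0.07, -1.04, -1.65] M [0.01 0.   0.02] w 0.151
[ 0.51785273 -0.15982304  0.13541868]
shift units (cur axes) [-4.65 -1.14  3.15] (target axes) [-4.66 -1.87  2.77] norm 5.73 turn units [-2.989 -0.016  0.096]
shift units (cur axes) [-4.65 -1.14  3.15] (target axes) [-4.66 -1.1   3.15] norm 5.73 turn units [-0.009 -0.003  0.097]
```

Request:
carry_out(moves=[[[0,0,0.1,-0.5,-0.1,0.1,-1],[0,0,0,-0.8,-0.2,0.2,-1],[0,0,0,-0.9,-0.22,0.2,-1],[0,0,0,-0.9,-0.22,0.2,-1],[0,0,0,-0.9,-0.22,0.2,-1],[0,0,0,-0.65,-0.18,0.2,-1],[-0.5,0,0,0,0,0,-1],[-0.8,0,0,0,0,0,-1]]])

```text
time: 6.48
tool_pos: [0.5167, -0.1614, 0.2172]
tool_rot: [0.036, 0.628, 0.776, 0.045]
contact_force: [-0.5, 0.3, -1.0]
gripper_width: 0.146
```

Request:
carry_out(moves=[[[-0.8,0,0,0,0,0,-1],[-0.9,0,0,0,0,0,-1],[0,0,0,0,0,0,-1],[0,0,0,0,0,0,-1],[0,0,0,0,0,0,-1]]])

```text
time: 6.9
tool_pos: [0.5166, -0.1602, 0.2184]
tool_rot: [0.082, 0.623, 0.771, 0.101]
contact_force: [-0.2, 0.5, -0.8]
gripper_width: 0.149
```

```bash
python3 - <<'E'
from h import *
from plant import state
st=state();tip_now(st)
p=tcp_for(-.055,.02,.26);goto(st,p,90+YAW,pitch=.26)
E
```

```text
t 6.9 tip ux,uy,uz mm [-5.6300e+01 -2.0000e-02  1.2795e+02] pitch 0.2609 yaw 12.16 roll -0.0004 F unit [-0.11, 0.57, -0.76] M [ 0.04  0.25 -0.05] w 0.149
shift units (cur axes) [ 0.   -0.66  2.62] (target axes) [ 0.   -0.66  2.62] norm 2.7 turn units [ 0.01   0.007 -0.007]
```

Request:
carry_out(moves=[[[0,0,0,0,-0.08,0.3,-1],[0,0,0,0,-0.14,0.55,-1],[0,0,0,0,-0.16,0.65,-1],[0,0,0,0,-0.14,0.55,-1],[0,0,0,0,-0.1,0.4,-1],[0,0,0,0,-0.04,0.17,-1],[0,0,0,0,0,0,-1],[0,0,0,0,0,0,-1]]])

```text
time: 7.57
tool_pos: [0.5184, -0.1596, 0.11]
tool_rot: [0.082, 0.623, 0.771, 0.101]
contact_force: [0.6, 0.2, -1.9]
gripper_width: 0.152
```

```bash
python3 - <<'E'
from h import *
from plant import state
st=state();tip_now(st)
p=tcp_for(-.055,.02,.26);goto(st,p,90+YAW,pitch=.26)
E
python3 snap.py wrist w6; python3 snap.py scene s6; python3 - <<'E'
from h import *
g,st=pickle.load(open('s6.pkl','rb'))
a=cv2.resize(g['frame'][90:260,190:360],None,fx=3.5,fy=3.5,interpolation=cv2.INTER_CUBIC)
cv2.imwrite('pics/s6z.png',cv2.convertScaleAbs(a[:,:,::-1],alpha=1.6))
E
```

```text
t 7.57 tip ux,uy,uz mm [-54.4    0.13  19.51] pitch 0.2614 yaw 12.18 roll 0.0002 F unit [0.62, 0.11, -1.95] M [-0.04  0.2   0.06] w 0.152
shift units (cur axes) [-0.   -0.01 -0.01] (target axes) [-0.   -0.01 -0.01] norm 0.02 turn units [ 0.017 -0.001 -0.004]
7.5667 [ 0.5184 -0.1596  0.11  ] [ 1.6502e+02 -1.0000e-02  1.0218e+02] [ 0.58  0.24 -1.95] 0.152 [-0.53 -0.18  2.06  0.2   1.07 -2.39]
7.6167 [ 0.5189 -0.16    0.1112] [1.6493e+02 7.0000e-02 1.0217e+02] [-0.36 -0.18 -1.26] 0.146 [-0.53 -0.18  2.06  0.2   1.07 -2.39]
```

View pics/w6.png

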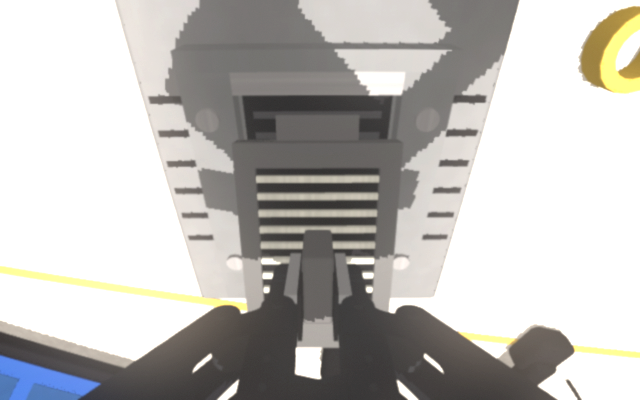

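View pics/s6z.png

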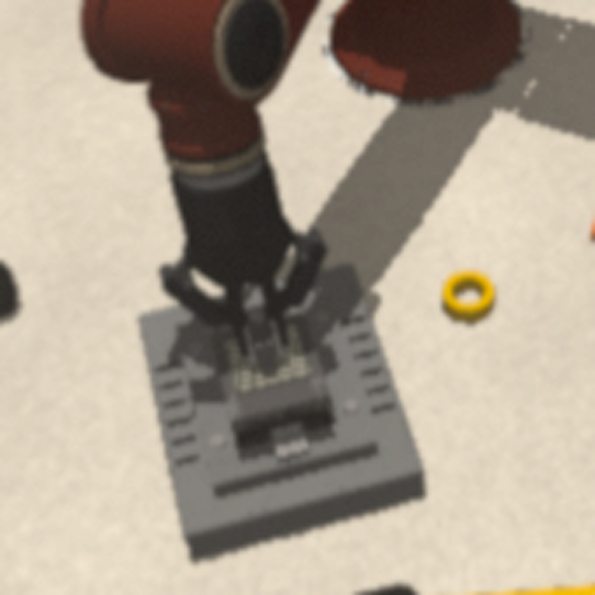

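```bash
python3 - <<'E'
from h import *
g,st=pickle.load(open('w6.pkl','rb'))
c=cloud(g,st)
d=c-np.r_[BAY,FLOOR]
U=np.stack([d@UX,d@UY,d[:,:,2]],-1)*1000
for u in (260,300,318,340,380):
    print(u);print([tuple(int(x) if 0 else round(float(x),1) for x in U[v,u][[0,2]]) for v in range(64,140,4)])
for v in (104,108): print([ (u,*U[v,u][1:].round(1)) for u in list(range(234,252,2))+list(range(384,404,2))])
E
```

```text
260
[(-76.4, 13.8), (-74.3, 12.3), (-72.7, 13.4), (-70.9, 13.6), (-68.9, 12.9), (-67.0, 12.7), (-65.1, 12.9), (-63.3, 13.3), (-57.7, 0.8), (-55.7, 1.0), (-53.7, 1.7), (-51.6, 2.0), (-49.4, 2.0), (-47.4, 2.5), (-44.7, 1.5), (-41.9, 0.1), (-40.0, 1.2), (-37.6, 1.2), (-35.9, 2.7)]
300
[(-76.2, 13.2), (-74.3, 12.5), (-72.5, 12.4), (-70.6, 12.6), (-68.8, 12.6), (-66.8, 12.4), (-64.6, 11.2), (-63.1, 12.8), (-57.7, 0.9), (-55.9, 1.9), (-53.8, 2.2), (-51.1, 0.5), (-49.6, 2.5), (-55.0, 24.5), (-53.1, 24.5), (-51.4, 25.4), (-49.5, 25.7), (-47.7, 26.2), (-45.9, 26.9)]
318
[(-76.2, 12.8), (-74.3, 12.7), (-72.4, 12.1), (-70.5, 12.1), (-68.8, 12.8), (-66.9, 12.8), (-65.1, 13.0), (-63.3, 13.7), (-58.0, 1.9), (-55.4, 0.4), (-53.5, 1.4), (-51.4, 1.4), (-49.3, 1.8), (-54.6, 23.4), (-53.1, 24.6), (-50.8, 23.9), (-49.5, 25.6), (-47.5, 25.8), (-45.2, 25.3)]
340
[(-76.2, 13.1), (-74.0, 11.2), (-72.6, 13.1), (-70.5, 12.2), (-68.7, 12.2), (-66.7, 11.8), (-65.2, 13.3), (-63.2, 13.1), (-58.1, 2.2), (-55.9, 2.2), (-53.5, 1.1), (-51.3, 1.3), (-49.1, 1.3), (-54.9, 24.2), (-52.8, 23.8), (-51.6, 26.0), (-49.6, 25.
[... 1235 characters left out ...]
, np.float64(4.7)), (240, np.float64(-42.3), np.float64(0.7)), (242, np.float64(-41.2), np.float64(0.7)), (244, np.float64(-39.9), np.float64(1.6)), (246, np.float64(-39.2), np.float64(-0.3)), (248, np.float64(-37.9), np.float64(0.8)), (250, np.float64(-36.8), np.float64(1.1)), (384, np.float64(35.6), np.float64(2.0)), (386, np.float64(36.8), np.float64(1.5)), (388, np.float64(38.2), np.float64(0.4)), (390, np.float64(39.3), np.float64(0.1)), (392, np.float64(40.4), np.float64(0.0)), (394, np.float64(41.0), np.float64(2.2)), (396, np.float64(41.4), np.float64(5.0)), (398, np.float64(41.5), np.float64(8.9)), (400, np.float64(41.4), np.float64(13.4)), (402, np.float64(42.5), np.float64(13.1))]
```

Request:
carry_out(moves=[[[0,0,0,-0.012,-0.03,0.12,-1],[0,0,0,0,-0.03,0.12,-1],[0,0,0,0,-0.02,0.08,-1],[0,0,0,0,-0.01,0.04,-1],[0,0,0,0,0,0,-1],[0,0,0,0,0,0,-1]]])

```text
time: 8.17
tool_pos: [0.5182, -0.1602, 0.095]
tool_rot: [0.082, 0.623, 0.771, 0.102]
contact_force: [-0.1, -0.2, -0.5]
gripper_width: 0.151
```

```bash
cat > tn.py <<'E'
from h import *
from plant import state
tip_now(state())
E
python3 tn.py
```

```text
t 8.17 tip ux,uy,uz mm [-54.67  -0.34   4.5 ] pitch 0.2616 yaw 12.14 roll 0.0002 F unit [-0.16, -0.15, -0.5] M [-0.04  0.15  0.01] w 0.151
```

Request:
carry_out(moves=[[[0,0,0,0,-0.006,0.024,-1],[0,0,0,0,-0.006,0.024,-1],[0,0,0,0,0,0,-1],[0,0,0,0,0,0,-1]]])

```text
time: 8.5
tool_pos: [0.5183, -0.1602, 0.0932]
tool_rot: [0.082, 0.623, 0.771, 0.102]
contact_force: [-0.1, -0.1, -0.9]
gripper_width: 0.145
```

```bash
python3 tn.py
```

```text
t 8.5 tip ux,uy,uz mm [-54.53  -0.41   2.69] pitch 0.2618 yaw 12.14 roll 0.0 F unit [-0.14, -0.05, -0.89] M [-0.07  0.18  0.02] w 0.145
```

Request:
carry_out(moves=[[[0,0,0,0,-0.006,0.024,-1],[0,0,0,0,0,0,-1],[0,0,0,0,0,0,-1],[0,0,0,0,0,0,-1]]])

```text
time: 8.83
tool_pos: [0.5184, -0.1602, 0.0922]
tool_rot: [0.082, 0.623, 0.771, 0.102]
contact_force: [0.2, 0.2, -1.2]
gripper_width: 0.15
```

```bash
python3 tn.py
```

```text
t 8.83 tip ux,uy,uz mm [-54.51  -0.39   1.7 ] pitch 0.2618 yaw 12.15 roll -0.0 F unit [0.21, 0.15, -1.16] M [0.04 0.18 0.  ] w 0.15
```

Request:
carry_out(moves=[[[0,0,0,0,-0.006,0.024,-1],[0,0,0,0,0,0,-1],[0,0,0,0,0,0,-1],[0,0,0,0,0,0,-1]]])

```text
time: 9.17
tool_pos: [0.5184, -0.1602, 0.0912]
tool_rot: [0.082, 0.623, 0.771, 0.102]
contact_force: [0.2, 0.0, -1.1]
gripper_width: 0.153
```

Request:
carry_out(moves=[[[0,0,0,0,-0.006,0.024,-1],[0,0,0,0,0,0,-1],[0,0,0,0,0,0,-1],[0,0,0,0,0,0,-1]]])

```text
time: 9.5
tool_pos: [0.5187, -0.1603, 0.0907]
tool_rot: [0.082, 0.623, 0.771, 0.102]
contact_force: [-0.8, 1.0, 1.8]
gripper_width: 0.147
```

```bash
python3 tn.py
```

```text
t 9.5 tip ux,uy,uz mm [-54.21  -0.55   0.11] pitch 0.2623 yaw 12.15 roll -0.0003 F unit [-0.59, 1.19, 1.83] M [ 0.05  0.33 -0.05] w 0.147
```

Request:
carry_out(moves=[[[0,0,0,0,-0.024,-0.01,-1],[0,0,0,0,-0.036,-0.01,-1],[0,0,0,0,-0.036,-0.01,-1],[0,0,0,0,-0.036,-0.01,-1],[0,0,0,0,0,0,-1],[0,0,0,0,0,0,-1]]])

```text
time: 10.0
tool_pos: [0.5131, -0.1616, 0.0907]
tool_rot: [0.082, 0.623, 0.771, 0.102]
contact_force: [1.1, -1.1, 2.0]
gripper_width: 0.143
```

```bash
python3 tn.py
```

```text
t 10.0 tip ux,uy,uz mm [-59.93  -0.64   0.16] pitch 0.2622 yaw 12.15 roll -0.0006 F unit [0.87, -1.28, 1.96] M [-0.04  0.04 -0.03] w 0.143
```

Request:
carry_out(moves=[[[0,0,0,0,-0.03,-0.008,-1],[0,0,0,0,-0.03,-0.008,-1],[0,0,0,0,-0.03,-0.008,-1],[0,0,0,0,-0.03,-0.008,-1],[0,0,0,0,0,0,-1],[0,0,0,0,0,0,-1]]])

```text
time: 10.5
tool_pos: [0.5082, -0.1625, 0.0906]
tool_rot: [0.082, 0.623, 0.771, 0.102]
contact_force: [2.2, -0.1, 2.7]
gripper_width: 0.148
```

```bash
python3 tn.py
```

```text
t 10.5 tip ux,uy,uz mm [-64.94  -0.52   0.08] pitch 0.2619 yaw 12.15 roll -0.0003 F unit [2.12, -0.53, 2.71] M [ 0.01 -0.05  0.01] w 0.148
```

Request:
carry_out(moves=[[[0,0,0,0,-0.03,-0.009,-1],[0,0,0,0,-0.03,-0.009,-1],[0,0,0,0,-0.03,-0.009,-1],[0,0,0,0,0,0,-1],[0,0,0,0,0,0,-1]]])

```text
time: 10.92
tool_pos: [0.5044, -0.1633, 0.0906]
tool_rot: [0.082, 0.623, 0.771, 0.101]
contact_force: [1.8, 0.9, 3.9]
gripper_width: 0.147
```

```bash
python3 tn.py
```

```text
t 10.92 tip ux,uy,uz mm [-68.81  -0.45   0.07] pitch 0.2617 yaw 12.15 roll -0.0001 F unit [1.92, 0.55, 3.89] M [-0.04 -0.09 -0.  ] w 0.147
```

Request:
carry_out(moves=[[[0,0,0,0,-0.024,-0.007,-1],[0,0,0,0,0,0,-1],[0,0,0,0,0,0,-1]]])

```text
time: 11.17
tool_pos: [0.5035, -0.1634, 0.0906]
tool_rot: [0.082, 0.623, 0.771, 0.102]
contact_force: [2.4, 0.4, 3.6]
gripper_width: 0.153
```

```bash
python3 tn.py
```

```text
t 11.17 tip ux,uy,uz mm [-69.71  -0.44   0.08] pitch 0.2618 yaw 12.14 roll -0.0001 F unit [2.42, -0.16, 3.58] M [ 0.03 -0.17  0.02] w 0.153
```

Request:
carry_out(moves=[[[0,0,0,0,-0.022,-0.014,-1],[0,0,0,0,0,0,-1],[0,0,0,0,0,0,-1]]])

```text
time: 11.42
tool_pos: [0.5023, -0.1635, 0.0906]
tool_rot: [0.082, 0.623, 0.771, 0.101]
contact_force: [1.5, 0.6, 2.0]
gripper_width: 0.15
```

```bash
python3 tn.py
```

```text
t 11.42 tip ux,uy,uz mm [-70.96  -0.27   0.14] pitch 0.2613 yaw 12.15 roll 0.0002 F unit [1.65, 0.29, 1.98] M [-0.02 -0.1   0.  ] w 0.15
```

Request:
carry_out(moves=[[[0,0,0,0,-0.024,-0.006,-1],[0,0,0,0,0,0,-1],[0,0,0,0,0,0,-1]]])

```text
time: 11.67
tool_pos: [0.502, -0.1637, 0.091]
tool_rot: [0.082, 0.623, 0.771, 0.102]
contact_force: [4.9, 0.8, 2.2]
gripper_width: 0.151
```

```bash
python3 tn.py
```

```text
t 11.67 tip ux,uy,uz mm [-71.24  -0.32   0.38] pitch 0.263 yaw 12.13 roll 0.0001 F unit [4.96, -0.26, 2.17] M [ 0.21 -0.73 -0.  ] w 0.151
```

Request:
carry_out(moves=[[[0,0,0,0,0.015,0.004,-1],[0.3,0,0,0,0.014,0.048,-1],[0.3,0,0,0,0.014,0.048,-1],[0,0,0,0,0,0,-1],[0,0,0,0,0,0,-1]]])

```text
time: 12.08
tool_pos: [0.5039, -0.1631, 0.087]
tool_rot: [0.065, 0.625, 0.774, 0.081]
contact_force: [1.7, -0.2, 3.1]
gripper_width: 0.148
```

```bash
python3 tn.py
```

```text
t 12.08 tip ux,uy,uz mm [-7.129e+01 -3.200e-01  6.000e-02] pitch 0.2072 yaw 12.21 roll 0.0002 F unit [1.59, -0.57, 3.15] M [-0.13  0.13  0.01] w 0.148
```

Request:
carry_out(moves=[[[0.3,0,0,0,0.014,0.046,-1],[0,0,0,0,0,0,-1],[0,0,0,0,0,0,-1],[0,0,0,0,0,0,-1]]])

```text
time: 12.42
tool_pos: [0.5047, -0.163, 0.0854]
tool_rot: [0.057, 0.626, 0.775, 0.071]
contact_force: [-0.3, -0.0, 2.4]
gripper_width: 0.153
```

```bash
python3 tn.py
```

```text
t 12.42 tip ux,uy,uz mm [-71.36  -0.31   0.2 ] pitch 0.1822 yaw 12.16 roll 0.0002 F unit [-0.27, 0.02, 2.37] M [-0.14  0.18  0.01] w 0.153
```

Request:
carry_out(moves=[[[0.2,0,0,0,0.01,0.03,-1],[0,0,0,0,0,0,-1],[0,0,0,0,0,0,-1],[0,0,0,0,0,0,-1]]])

```text
time: 12.75
tool_pos: [0.5052, -0.1629, 0.0844]
tool_rot: [0.052, 0.626, 0.775, 0.064]
contact_force: [-3.5, -2.3, 3.5]
gripper_width: 0.151
```

```bash
python3 tn.py
```

```text
t 12.75 tip ux,uy,uz mm [-71.49  -0.29   0.42] pitch 0.1645 yaw 12.15 roll 0.0003 F unit [-3.88, -1.51, 3.49] M [-0.15  0.64 -0.04] w 0.151
```

Request:
carry_out(moves=[[[0,0,0,0,0,0,-0.6],[0,0,0,0,0,0,-0.4],[0,0,0,0,0,0,-0.2],[0,0,0,0,0,0,-0.2],[0,0,0,0,0,0,-0.2]]])

```text
time: 13.17
tool_pos: [0.5057, -0.1628, 0.0845]
tool_rot: [0.052, 0.626, 0.775, 0.065]
contact_force: [-0.3, -0.5, -0.1]
gripper_width: 0.4
```

```bash
python3 tn.py; python3 snap.py wrist w7;python3 snap.py scene s7; python3 - <<'E'
from h import *
g,st=pickle.load(open('s7.pkl','rb'))
a=cv2.resize(g['frame'][90:260,190:360],None,fx=3.5,fy=3.5,interpolation=cv2.INTER_CUBIC)
cv2.imwrite('pics/s7z.png',cv2.convertScaleAbs(a[:,:,::-1],alpha=1.6))
E
```

```text
t 13.17 tip ux,uy,uz mm [-70.91  -0.25   0.41] pitch 0.1659 yaw 12.14 roll 0.0002 F unit [-0.41, -0.45, -0.13] M [-0.01  0.06 -0.03] w 0.4
13.1667 [ 0.5057 -0.1628  0.0845] [ 1.7049e+02 -1.0000e-02  1.0214e+02] [-0.3  -0.53 -0.13] 0.4 [-0.51 -0.12  2.05  0.12  1.1  -2.34]
13.2167 [ 0.5057 -0.1628  0.0845] [ 1.7049e+02 -1.0000e-02  1.0214e+02] [-0.33  0.19  0.4 ] 0.4 [-0.51 -0.12  2.05  0.12  1.1  -2.34]
```

View pics/w7.png

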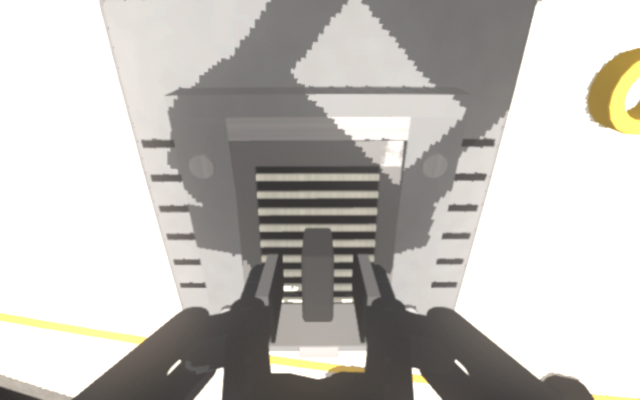

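View pics/s7z.png

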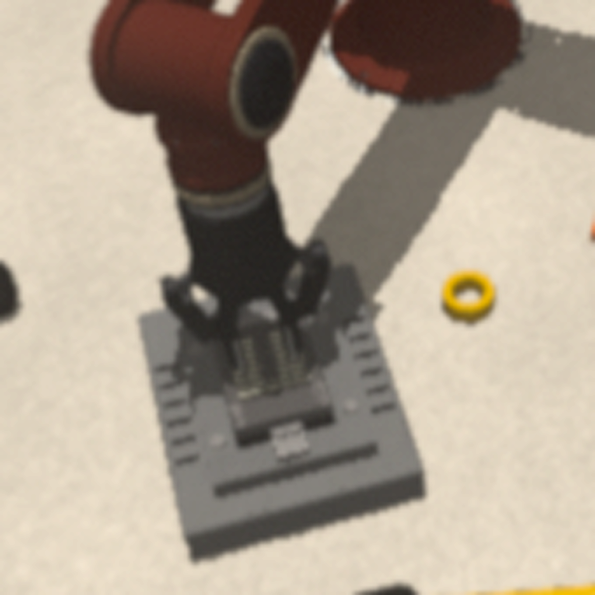

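Request:
carry_out(moves=[[[0,0,0,0,0,-0.2,-0.2],[0,0,0,0,0,-0.4,-0.2],[0,0,0,0,0,-0.5,-0.2],[0,0,0,0,0,-0.5,-0.2],[0,0,0,0,0,-0.4,-0.6],[0,0,0,0,0,-0.2,-1],[0,0,0,0,0,0,-1],[0,0,0,0,0,0,-1]]])

```text
time: 13.93
tool_pos: [0.4915, -0.1661, 0.1717]
tool_rot: [0.052, 0.626, 0.775, 0.064]
contact_force: [-0.7, -0.0, 0.0]
gripper_width: -0.002
```

```bash
python3 tn.py; python3 snap.py wrist w8; python3 - <<'E'
from h import *
g,st=pickle.load(open('w8.pkl','rb'))
c=cloud(g,st);d=c-np.r_[BAY,FLOOR]
U=np.stack([d@UX,d@UY,d[:,:,2]],-1)*1000
k=U.reshape(-1,3);k=k[np.isfinite(k).all(1)]
for s in (36,-37):
  for b in range(-90,100,6):
    m=(abs(k[:,1]-s)<2.)&(abs(k[:,0]-b)<1.5)
    if m.sum(): print((b,np.median(k[m,2]).round(1)),end=' ')
  print()
m=lambda b:(abs(k[:,1])<5)&(abs(k[:,0]-b)<1)
for b in range(-90,100,3):
    if m(b).sum(): print((b,np.median(k[m(b),2]).round(1)),end=' ')
E
```

```text
t 13.93 tip ux,uy,uz mm [-85.41  -0.48  87.57] pitch 0.1664 yaw 12.15 roll -0.0006 F unit [-0.65, 0.11, 0.05] M [ 0.03  0.05 -0.02] w -0.002
13.9333 [ 0.4915 -0.1661  0.1717] [1.7047e+02 3.0000e-02 1.0214e+02] [-0.65 -0.03  0.05] -0.002 [-0.53 -0.26  2.01  0.12  1.27 -2.34]
(-90, np.float64(-6.1)) (-84, np.float64(-1.2)) (-78, np.float64(13.1)) (-72, np.float64(12.7)) (-66, np.float64(13.3)) (-60, np.float64(15.5)) (-54, np.float64(16.0)) (-48, np.float64(17.0)) (-42, np.float64(190.6)) (-36, np.float64(193.0)) (-30, np.float64(193.0)) (-24, np.float64(21.1)) (-18, np.float64(178.6)) (-12, np.float64(22.8)) (-6, np.float64(23.5)) (0, np.float64(24.8)) (6, np.float64(25.6)) (12, np.float64(26.7)) (18, np.float64(27.5)) (24, np.float64(28.7)) (30, np.float64(29.3)) (36, np.float64(30.8)) (42, np.float64(31.4)) (48, np.float64(32.6)) (54, np.float64(33.3)) (78, np.float64(12.8)) (84, np.float64(12.6)) (90, np.float64(12.2)) 
(-90, np.float64(-6.4)) (-84, np.float64(-2.3)) (-78, np.float64(12.8)) (-72, np.float64(13.0)) (-66, np.float64(12.9)) (-60, np.float64(15.0)) (-54, np.float64(16.
[... 748 characters left out ...]
oat64(14.8)) (-57, np.float64(15.3)) (-54, np.float64(16.2)) (-51, np.float64(16.2)) (-48, np.float64(14.4)) (-45, np.float64(187.1)) (-42, np.float64(198.5)) (-39, np.float64(187.5)) (-36, np.float64(164.8)) (-33, np.float64(152.0)) (-30, np.float64(135.2)) (-27, np.float64(157.5)) (-24, np.float64(53.1)) (-21, np.float64(53.7)) (-18, np.float64(171.0)) (-15, np.float64(159.5)) (-12, np.float64(55.5)) (-9, np.float64(55.7)) (-6, np.float64(56.2)) (-3, np.float64(56.6)) (0, np.float64(56.9)) (3, np.float64(57.5)) (6, np.float64(58.2)) (9, np.float64(57.4)) (27, np.float64(30.4)) (30, np.float64(29.7)) (33, np.float64(29.8)) (36, np.float64(30.4)) (39, np.float64(30.8)) (42, np.float64(31.2))
```

View pics/w8.png

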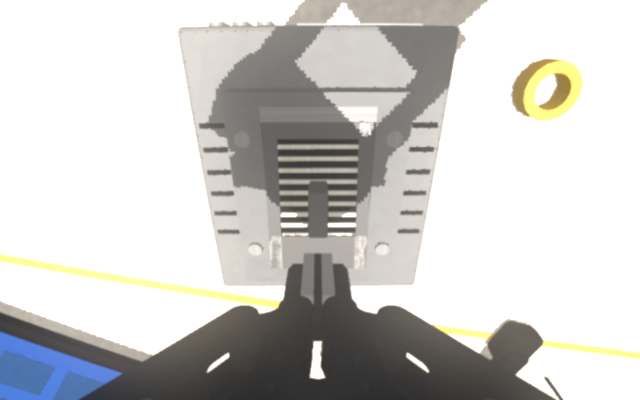

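```bash
cat > tz.py <<'E'
from h import *
from plant import state
import sys
st=state();tip_now(st,np.zeros(3))
if len(sys.argv)>1:
    x,z,p=map(float,sys.argv[1:]);goto(st,tcp_for(x,z,p,np.zeros(3))-UY*.0005,90+YAW,pitch=p)
E
python3 tz.py .041 .045 .05
```

```text
t 13.98 tip ux,uy,uz mm [-16.69  -0.3  119.27] pitch 0.1649 yaw 12.14 roll 0.0008 F unit [-0.2, 0.16, 0.43] M [-0.05  0.08 -0.02] w 0.002
shift units (cur axes) [-0.01  1.12  2.07] (target axes) [-0.    1.35  1.93] norm 2.35 turn units [ 1.317 -0.008 -0.012]
```

Request:
carry_out(moves=[[[0.66,0,0,0,0,0,-1],[0.66,0,0,0,0.4,0,-1],[0,0,0,0,0.6,0,-1],[0,0,0,0,0.35,0.2,-1],[0,0,0,0,0,0.6,-1],[0,0,0,0,0,0.6,-1],[0,0,0,0,0,0.4,-1],[0,0,0,0,0,0.13,-1]]])

```text
time: 14.65
tool_pos: [0.5449, -0.1522, 0.0923]
tool_rot: [0.011, 0.628, 0.778, 0.018]
contact_force: [-0.6, 0.4, 0.3]
gripper_width: 0.002
```

Request:
carry_out(moves=[[[0,0,0,0,0,0,-1],[0,0,0,0,0,0,-1],[0,0,0,0,0,0,-1]]])

```text
time: 14.9
tool_pos: [0.5487, -0.1542, 0.0992]
tool_rot: [0.017, 0.628, 0.778, 0.02]
contact_force: [0.5, 0.4, 0.4]
gripper_width: 0.001
```

```bash
python3 tz.py .041 .034 .05; python3 snap.py wrist w9
```

```text
t 14.9 tip ux,uy,uz mm [42.05 -1.18 47.87] pitch 0.0521 yaw 12.15 roll -0.0011 F unit [0.62, 0.27, 0.38] M [-0.04  0.01 -0.05] w 0.001
shift units (cur axes) [ 0.02 -0.04  0.34] (target axes) [ 0.02 -0.04  0.34] norm 0.35 turn units [ 0.024  0.013 -0.011]
14.9 [ 0.5487 -0.1542  0.0992] [1.7701e+02 6.0000e-02 1.0214e+02] [0.55 0.39 0.38] 0.001 [-0.42  0.01  1.89  0.03  1.2  -2.21]
```

View pics/w9.png

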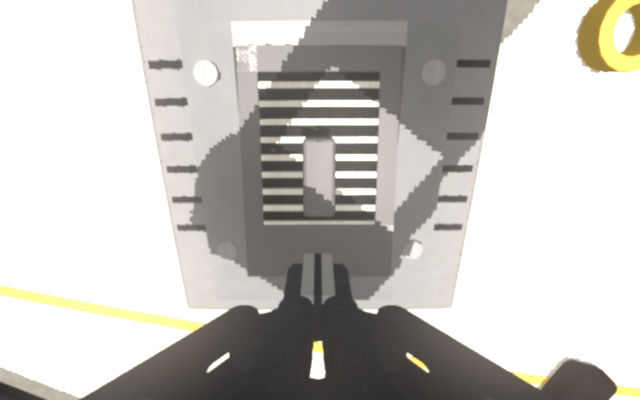

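Request:
carry_out(moves=[[[0,0,0,0.02,-0.02,0.12,-1],[0,0,0,0,-0.02,0.1,-1],[0,0,0,0,0,0.06,-1],[0,0,0,0,0,0.02,-1],[0,0,0,0,0,0,-1],[0,0,0,0,0,0,-1]]])

```text
time: 15.45
tool_pos: [0.5468, -0.1532, 0.0858]
tool_rot: [0.016, 0.628, 0.778, 0.02]
contact_force: [0.0, -1.0, 1.1]
gripper_width: -0.001
```

```bash
python3 tz.py
```

```text
t 15.45 tip ux,uy,uz mm [40.43  0.14 34.54] pitch 0.0506 yaw 12.14 roll 0.0001 F unit [-0.19, -0.94, 1.15] M [-0.07  0.08 -0.03] w -0.001
```

Request:
carry_out(moves=[[[0,0,0,0,0,0.025,-1],[0,0,0,0,0,0.025,-1],[0,0,0,0,0,0.025,-1],[0,0,0,0,0,0,-1]]])

```text
time: 15.78
tool_pos: [0.5468, -0.1532, 0.0827]
tool_rot: [0.016, 0.628, 0.778, 0.02]
contact_force: [-0.2, -0.8, 0.2]
gripper_width: 0.002
```

```bash
python3 tz.py
```

```text
t 15.78 tip ux,uy,uz mm [40.49  0.18 31.35] pitch 0.0503 yaw 12.14 roll 0.0002 F unit [-0.39, -0.72, 0.22] M [-0.   -0.    0.01] w 0.002
```

Request:
carry_out(moves=[[[0,0,0,0,0,0.025,-1],[0,0,0,0,0,0.025,-1],[0,0,0,0,0,0,-1]]])

```text
time: 16.03
tool_pos: [0.5472, -0.1533, 0.0814]
tool_rot: [0.016, 0.628, 0.778, 0.02]
contact_force: [-0.9, 0.8, 2.8]
gripper_width: -0.003
```

```bash
python3 tz.py
```

```text
t 16.03 tip ux,uy,uz mm [40.83 -0.05 30.1 ] pitch 0.0508 yaw 12.15 roll -0.0002 F unit [-0.69, 0.95, 2.79] M [0.07 0.2  0.01] w -0.003
```

Request:
carry_out(moves=[[[0,0,0,0,0,0.025,-1],[0,0,0,0,0,0.025,-1],[0,0,0,0,0,0,-1]]])

```text
time: 16.28
tool_pos: [0.5475, -0.1535, 0.0803]
tool_rot: [0.016, 0.628, 0.778, 0.02]
contact_force: [-4.2, 1.2, 7.3]
gripper_width: -0.001
```

```bash
python3 tz.py
```

```text
t 16.28 tip ux,uy,uz mm [41.08 -0.25 29.02] pitch 0.0508 yaw 12.16 roll -0.0006 F unit [-3.88, 2.11, 7.3] M [ 0.19  0.53 -0.02] w -0.001
```

Request:
carry_out(moves=[[[0,0,0,0,0,0.025,-1],[0,0,0,0,0,0.025,-1],[0,0,0,0,0,0,-1]]])

```text
time: 16.53
tool_pos: [0.5478, -0.1536, 0.0788]
tool_rot: [0.017, 0.628, 0.778, 0.02]
contact_force: [-4.2, 0.4, 9.8]
gripper_width: -0.002
```

```bash
python3 tz.py
```

```text
t 16.53 tip ux,uy,uz mm [41.37 -0.5  27.52] pitch 0.0513 yaw 12.16 roll -0.0011 F unit [-3.98, 1.27, 9.79] M [0.12 0.63 0.01] w -0.002
```

Request:
carry_out(moves=[[[0,0,0,0,0,0.025,-1],[0,0,0,0,0,0.025,-1],[0,0,0,0,0,0,-1]]])

```text
time: 16.78
tool_pos: [0.5481, -0.1535, 0.0761]
tool_rot: [0.017, 0.628, 0.778, 0.02]
contact_force: [0.3, 0.5, -0.7]
gripper_width: 0.003
```

Request:
carry_out(moves=[[[0,0,0,0,0,0.025,-1],[0,0,0,0,0,0.025,-1],[0,0,0,0,0,0,-1]]])

```text
time: 17.03
tool_pos: [0.5479, -0.1531, 0.073]
tool_rot: [0.016, 0.628, 0.778, 0.02]
contact_force: [2.2, 0.4, 3.0]
gripper_width: -0.001
```

```bash
python3 tz.py
```

```text
t 17.03 tip ux,uy,uz mm [4.157e+01 1.000e-02 2.173e+01] pitch 0.0518 yaw 12.14 roll -0.0003 F unit [2.22, -0.1, 3.03] M [ 0.07 -0.2  -0.01] w -0.001
```

```bash
python3 snap.py wrist w10; python3 - <<'E'
from h import *
g,st=pickle.load(open('w10.pkl','rb'))
c=cloud(g,st);d=c-np.r_[BAY,FLOOR]
U=np.stack([d@UX,d@UY,d[:,:,2]],-1)*1000
k=U.reshape(-1,3)
for s in (36,-37,0):
  for b in range(-90,100,6):
    m=(abs(k[:,1]-s)<2.)&(abs(k[:,0]-b)<1.5)
    if m.sum(): print((b,float(np.median(k[m,2]).round(1))),end=' ')
  print()
E
```

```text
17.0333 [ 0.5479 -0.1531  0.073 ] [1.7703e+02 2.0000e-02 1.0214e+02] [2.19 0.37 3.03] -0.001 [-0.42  0.04  1.9   0.03  1.16 -2.21]
(-78, 12.9) (-72, 13.1) (-66, 13.1) (-60, 14.2) (-54, 14.7) (-48, 15.1) (-42, 15.7) (-36, 16.1) (-30, 16.5) (-24, 17.2) (-18, 17.6) (-12, 18.2) (-6, 18.6) (0, 19.3) (6, 19.9) (12, 20.5) (18, 20.8) (24, 90.1) (30, 95.0) (36, 94.5) (42, 22.9) (48, 23.3) (54, 24.0) (66, 13.5) (72, 12.8) 
(-78, 13.0) (-72, 13.1) (-66, 13.1) (-60, 14.2) (-54, 14.6) (-48, 15.2) (-42, 15.6) (-36, 16.0) (-30, 16.5) (-24, 16.9) (-18, 17.7) (-12, 18.1) (-6, 18.8) (0, 19.1) (6, 19.7) (12, 20.3) (18, 20.9) (24, 90.4) (30, 96.0) (36, 95.0) (42, 22.9) (48, 23.3) (54, 23.8) (66, 12.9) (72, 12.9) 
(-78, 13.0) (-72, 13.0) (-66, 13.1) (-60, 14.0) (-54, 14.8) (-48, 11.2) (-42, 12.6) (-36, 13.8) (-30, 12.7) (-24, 14.9) (-18, 49.4) (-12, 50.4) (-6, 51.0) (0, 51.3) (6, 51.8) (12, 52.0) (24, 102.8) (30, 40.8) (36, 60.2) (42, 60.8) (48, 60.9)
```

View pics/w10.png

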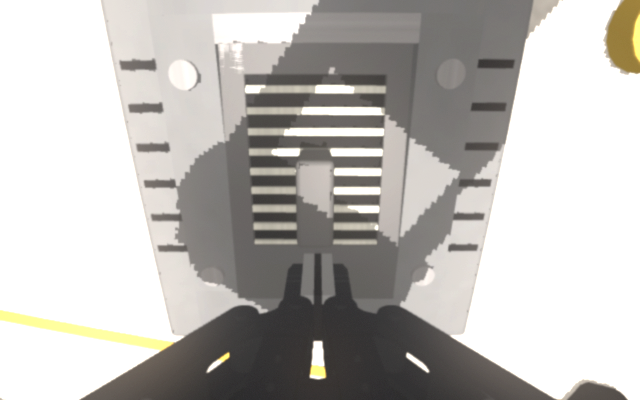

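Request:
carry_out(moves=[[[0,0,0,0,0,0.025,-1],[0,0,0,0,0,0.025,-1],[0,0,0,0,0,0.025,-1],[0,0,0,0,0,0,-1]]])

```text
time: 17.42
tool_pos: [0.5481, -0.1531, 0.0701]
tool_rot: [0.016, 0.628, 0.778, 0.02]
contact_force: [3.2, 0.6, 3.5]
gripper_width: -0.0
```

Request:
carry_out(moves=[[[0,0,0,0,0,0.025,-1],[0,0,0,0,0,0.025,-1],[0,0,0,0,0,0,-1]]])

```text
time: 17.67
tool_pos: [0.5481, -0.1531, 0.0681]
tool_rot: [0.016, 0.628, 0.778, 0.02]
contact_force: [2.0, 0.9, 3.8]
gripper_width: 0.004
```

```bash
python3 tz.py
```

```text
t 17.67 tip ux,uy,uz mm [41.76 -0.   16.83] pitch 0.0516 yaw 12.15 roll -0.0004 F unit [2.18, 0.4, 3.83] M [ 0.17 -0.53  0.03] w 0.004
```

Request:
carry_out(moves=[[[0,0,0,0,0,0.025,-1],[0,0,0,0,0,0.025,-1],[0,0,0,0,0,0,-1]]])

```text
time: 17.92
tool_pos: [0.5461, -0.1527, 0.0642]
tool_rot: [0.014, 0.628, 0.778, 0.019]
contact_force: [-0.6, 0.6, 0.0]
gripper_width: 0.004
```

Request:
carry_out(moves=[[[0,0,0,0,0,0.025,-1],[0,0,0,0,0,0.025,-1],[0,0,0,0,0,0,-1]]])

```text
time: 18.17
tool_pos: [0.5468, -0.1529, 0.0634]
tool_rot: [0.015, 0.628, 0.778, 0.019]
contact_force: [-1.8, 0.3, 1.7]
gripper_width: -0.004
```

```bash
python3 tz.py
```

```text
t 18.17 tip ux,uy,uz mm [40.54  0.49 12.13] pitch 0.0479 yaw 12.15 roll 0.0012 F unit [-1.72, 0.71, 1.71] M [ 0.04  0.23 -0.01] w -0.004
```

Request:
carry_out(moves=[[[0,0,0,0,0,0.025,-1],[0,0,0,0,0,0.025,-1],[0,0,0,0,0,0,-1],[0,0,0,0,0,0,-1]]])

```text
time: 18.5
tool_pos: [0.5473, -0.153, 0.0632]
tool_rot: [0.015, 0.628, 0.778, 0.019]
contact_force: [-7.5, 1.3, 11.9]
gripper_width: 0.001
```

```bash
python3 tz.py;  python3 snap.py wrist w11; cat > prof.py <<'E'
import sys
from h import *
g,st=pickle.load(open(sys.argv[1]+'.pkl','rb'))
c=cloud(g,st);d=c-np.r_[BAY,FLOOR]
U=np.stack([d@UX,d@UY,d[:,:,2]],-1)*1000
k=U.reshape(-1,3)
for s in (36,-37,0):
  for b in range(-90,100,6 if s else 3):
    m=(abs(k[:,1]-s)<2.)&(abs(k[:,0]-b)<1.5)
    if m.sum(): print((b,float(np.median(k[m,2]).round(1))),end=' ')
  print()
E
python3 prof.py w11
```

```text
t 18.5 tip ux,uy,uz mm [40.99  0.21 11.87] pitch 0.0481 yaw 12.16 roll 0.0008 F unit [-7.05, 2.81, 11.87] M [0.26 1.26 0.02] w 0.001
18.5 [ 0.5473 -0.153   0.0632] [ 1.7724e+02 -5.0000e-02  1.0216e+02] [-7.48  1.26 11.87] 0.001 [-0.42  0.06  1.91  0.03  1.14 -2.21]
(-72, 12.9) (-66, 12.8) (-60, 12.8) (-54, 13.1) (-48, 13.0) (-42, 12.9) (-36, 12.9) (-30, 13.0) (-24, 12.8) (-18, 12.9) (-12, 12.9) (-6, 13.0) (0, 13.0) (6, 13.0) (12, 13.1) (18, 12.8) (24, 79.0) (30, 85.1) (36, 84.3) (42, 12.9) (48, 12.9) (54, 12.9) (60, 12.4) 
(-78, 12.0) (-72, 12.9) (-66, 12.9) (-60, 12.8) (-54, 13.0) (-48, 13.1) (-42, 13.2) (-36, 12.8) (-30, 13.2) (-24, 13.0) (-18, 13.0) (-12, 13.1) (-6, 13.0) (0, 12.9) (6, 13.0) (12, 13.1) (18, 13.0) (24, 80.1) (30, 86.4) (36, 85.0) (42, 12.9) (48, 12.7) (54, 12.8) (60, 12.3) 
(-75, 12.9) (-72, 13.0) (-69, 13.0) (-66, 12.9) (-63, 12.6) (-60, 12.9) (-57, 13.0) (-54, 13.2) (-51, 151.5) (-48, 9.6) (-45, 9.2) (-42, 11.5) (-39, 9.0) (-36, 9.2) (-33, 11.6) (-30, 9.2) (-27, 9.3) (-24, 11.5) (-21, 9.1) (-18, 28.8) (-15, 45.0) (-12, 45.0) (-9, 45.2) (-6, 45.1) (-3, 45.0) (0, 44.8) (3, 45.0) (6, 44.9) (9, 45.0) (12, 45.0) (15, 44.8) (24, 92.7) (27, 49.4) (30, 49.2) (33, 50.4) (36, 50.6) (39, 50.8) (42, 51.0) (45, 50.9) (48, 50.8) (78, 22.2) (81, 22.1) (84, 22.1)
```

Flat and level with the rim. Next I'll retreat gently, straight up, and check the latch.

Request:
carry_out(moves=[[[0,0,0,0,0,-0.05,-1],[0,0,0,0,0,-0.1,-1],[0,0,0,0,0,-0.3,-1],[0,0,0,0,0,-0.6,-1],[0,0,0,0,0,-0.8,-1],[0,0,0,0,0,-0.8,-1],[0,0,0,0,0,-0.6,-1],[0,0,0,0,0,-0.3,-1]]])

```text
time: 19.22
tool_pos: [0.5425, -0.1553, 0.2089]
tool_rot: [0.019, 0.628, 0.778, 0.021]
contact_force: [0.8, -1.4, 0.1]
gripper_width: 0.003
```

Request:
carry_out(moves=[[[0,0,0,0,-0.5,-0.4,-1],[0,0,0,0,-0.8,-0.4,-1],[0,0,0,0,-0.6,-0.2,-1],[0,0,0,0,0,0,-1],[0,0,0,0,0,0,-1],[0,0,0,0,0,0,-1]]])

```text
time: 19.72
tool_pos: [0.4648, -0.1707, 0.2392]
tool_rot: [0.016, 0.628, 0.778, 0.02]
contact_force: [-0.6, -0.4, -1.7]
gripper_width: -0.007
```

```bash
python3 tz.py;  python3 snap.py wrist w12; python3 prof.py w12; python3 snap.py scene s12; python3 - <<'E'
from h import *
g,st=pickle.load(open('s12.pkl','rb'))
a=cv2.resize(g['frame'][130:270,190:420],None,fx=3.4,fy=3.4,interpolation=cv2.INTER_CUBIC)
cv2.imwrite('pics/s12z.png',cv2.convertScaleAbs(a[:,:,::-1],alpha=1.6))
g,st=pickle.load(open('w12.pkl','rb'))
c=cloud(g,st);d=c-np.r_[BAY,FLOOR]
U=np.stack([d@UX,d@UY,d[:,:,2]],-1)*1000;k=U.reshape(-1,3)
r=k[(k[:,2]>40)&(k[:,2]<48)&(abs(k[:,1])<12)&(abs(k[:,0])<30)]
print('rib x,y range',np.percentile(r[:,0],[1,99]),np.percentile(r[:,1],[1,99]))
E
```

```text
t 19.72 tip ux,uy,uz mm [-43.45   0.36 187.85] pitch 0.0502 yaw 12.13 roll 0.0007 F unit [-0.64, -0.31, -1.68] M [ 0.    0.03 -0.03] w -0.007
19.7167 [ 0.4648 -0.1707  0.2392] [ 1.7712e+02 -4.0000e-02  1.0213e+02] [-0.56 -0.44 -1.68] -0.007 [-0.52 -0.3   1.92  0.03  1.48 -2.31]
(-90, -5.9) (-84, -0.8) (-78, 13.1) (-72, 13.5) (-66, 13.7) (-60, 254.4) (-54, 261.4) (-48, 260.6) (-42, 130.7) (-36, 12.9) (-30, 13.0) (-24, 13.4) (-18, 13.0) (-12, 13.1) (-6, 12.9) (0, 13.0) (6, 13.0) (12, 13.4) (18, 13.0) (24, 13.4) (30, 13.3) (36, 13.1) (42, 12.4) (48, 13.2) (54, 12.9) (60, 13.1) (66, 13.1) (72, 12.8) (78, 13.1) (84, 12.4) 
(-90, -5.9) (-84, -5.4) (-78, 13.2) (-72, 12.9) (-66, 13.3) (-60, 256.1) (-54, 263.0) (-48, 261.5) (-42, 13.3) (-36, 12.9) (-30, 13.4) (-24, 13.4) (-18, 13.4) (-12, 12.6) (-6, 13.1) (0, 12.8) (6, 12.8) (12, 12.9) (18, 12.9) (24, 13.0) (30, 12.9) (36, 12.7) (42, 12.7) (48, 12.8) (54, 13.1) (60, 12.6) (66, 13.0) (72, 13.3) (78, 13.1) (84, 12.5) 
(-90, -5.8) (-87, -5.8) (-84, -2.8) (-81, 13.0) (-78, 12.8) (-75, 13.3) (-72, 13.0) (-69, 13.1) (-66, 13.0) (-63, 13.1) (-60, 268.2) (-57, 219.3) (-54, 225.8) (-51, 226.4) (-48, 226.4) (-45, 226.6) (-42, 226.8) (-39, 227.0) (-36, 226.8) (-33, 11.6) (-30, 9.3) (-27, 9.8) (-24, 11.3) (-21, 9.1) (-18, 27.9) (-15, 44.4) (-12, 44.6) (-9, 45.0) (-6, 45.2) (-3, 45.3) (0, 45.4) (3, 45.3) (6, 44.8) (9, 45.1) (12, 45.6) (15, 45.0) (18, 43.3) (33, 13.3) (36, 12.8) (39, 13.5) (42, 13.1) (45, 13.2) (48, 13.1) (51, 12.9) 
19.7667 [ 0.4649 -0.1706  0.2389] [ 1.7715e+02 -6.0000e-02  1.0216e+02] [ 0.42  0.73 -0.04] 0.001 [-0.52 -0.3   1.92  0.03  1.48 -2.31]
rib x,y range [-17.31435645  16.25476243] [-7.94140251  5.64839324]
```

View pics/w12.png

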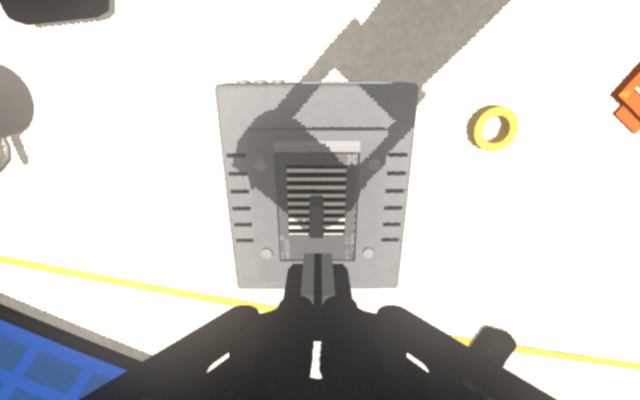

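View pics/s12z.png

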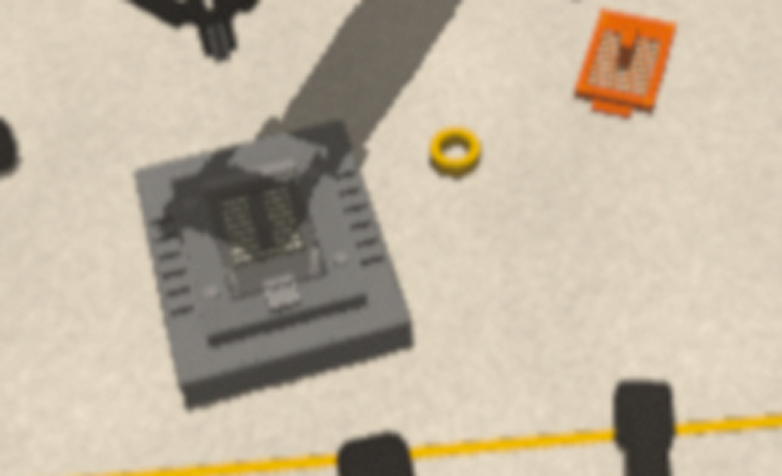

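```bash
python3 - <<'E'
from h import *
a=pickle.load(open('scene0.pkl','rb'))['frame'];b=pickle.load(open('s12.pkl','rb'))[0]['frame'];m=pickle.load(open('s7.pkl','rb'))[0]['frame']
f=lambda x:cv2.convertScaleAbs(cv2.resize(x[195:235,245:300],None,fx=7,fy=7,interpolation=cv2.INTER_CUBIC)[:,:,::-1],alpha=1.6)
cv2.imwrite('pics/latch.png',np.hstack([f(a),f(b)]))
d=abs(a.astype(int)-b).max(2);d[:130]=0
y,x=np.where(d>25);print(len(x)); mm=(d>25).astype(np.uint8)
n,l,s,_=cv2.connectedComponentsWithStats(mm); print([r.tolist() for r in s[1:] if r[4]>15])
E
```

```text
3690
[[227, 130, 40, 19, 340], [265, 130, 61, 58, 1405], [429, 130, 69, 14, 462], [238, 174, 28, 25, 247], [360, 179, 45, 40, 993], [255, 196, 30, 21, 243]]
```

View pics/latch.png

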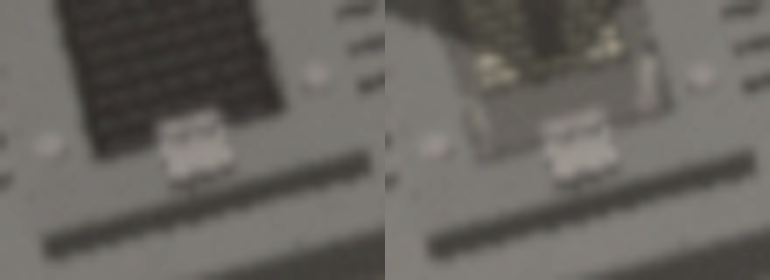

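The latch nose sits where it did before (left and right crops match), now over the cassette's end. Outside the arm and its shadow, the only changes are the cassette's old spot and the bay. I'm handing it in.

```bash
python3 -c "
from plant import ticket,state
print(ticket.job_done(),state()['time'])"
```

```text
the job is handed in; nothing more can be done
the job is handed in; nothing more can be done
```

The dust-filter cassette is latched in the cradle, and the job was handed in at about 20 s of the 72 s allowed.

**What I did**
- I pinched the rib and tilted the +x end up to about 0.26 rad.
- I touched the bay floor at about 3 N, then slid the tongue under the lip until it stopped at about 5 N.
- I swung the cassette down onto the latch, let go, and pressed the end border with shut fingers. Readings while the latch gave way peaked at about 10 N.
- A final 12 N push down (about 14 N in all) confirmed it was seated, and the arm then backed clear.

**Last checks**
- **Seating:** the cassette's top is level with the rim to within about 0.5 mm all along. Its rib centre is about 1 mm from the bay centre I measured by camera.
- **Latch:** the nose is in the same closed position as at the start, now over the cassette's end.
- **Rest of the desk:** comparing the scene camera's first and last pictures shows no change to the other objects in the part compared. I left out the top strip, where the arm moves; it holds nothing listed in the task. The gripper is touching nothing.

**Small disagreements**
- Camera depth read about 1 mm higher than the floor I found by touch.
- The first fixed-camera estimates of the filter's position differed from the wrist camera by up to 6 mm, so I used the wrist camera and touch.
- A first pose fit of the gripped cassette was poor, so I used the depth readings instead.

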